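# Hold the sprung parts-case lid open

## Task

Take the aluminium riser pad off the lid of the plywood parts case and lay it flat and squarely on top of its twin, the one lying on the bamboo board, and let go of it. Then lift the sprung lid by its bar and hold it still, open at 50 degrees: finish while still holding it with the gripper, as it snaps shut if let go. Leave everything else where it is.

Things in the scene. Friction and masses are not known exactly. Their poses are not given: they have to be found in the camera images.
- case: Plywood parts case, fixed to the table, 180 mm (its x) x 200 mm (its y) x 90 mm high, open-topped under its lid. Origin: centre of its underside, on the table. Its x axis points from the bar side (nearest the robot) to the hinge side.
- lid (a joint): Opening angle of the case's lid, rad: 0 shut (level), grows as the bar side rises, stop at 1.5 (50 degrees = 0.873). The lid is a plywood panel 180 x 200 x 8 mm, about 0.3 kg, that lies on the case; its top is 98 mm above the table when shut. Nothing props it at 50 degrees; its weight and a spring push it shut at every angle with about 2 to 5 N at the bar.
- lid_bar (a point): Middle of the lid's handle: a straight round steel bar, 12 mm in diameter, parallel to the hinge (the case's y), held by two 12 mm arms 45 mm out in front of the lid's free edge; 84 mm clear between the arms. 94 mm above the table when shut. It moves with the lid on a circle of radius 225 mm about the hinge. Its axes turn with the lid: y along the bar.
- lid_hinge (a point): Middle of the hinge line (parallel to the case's y), on the far top edge of the case, 90 mm above the table. Fixed to the case, axes as the case's. The bar lies 225 mm from it towards the case's -x, and 4 mm above it, when shut.
- pad_on_lid: Aluminium riser pad, flat plate 80 mm (x) x 55 mm (y) x 10 mm thick, 0.11 kg, with small dark screw holes; lies on the shut lid at the start. Origin: centre of its underside.
- pad_on_board: Its twin, same size (80 x 55 x 10 mm), lying loose on the bamboo board, 18 mm above the table, among other things. Origin: centre of its underside; z up.
- board: Bamboo cutting board used as a mat, fixed, 360 mm (x) x 460 mm (y) x 18 mm thick. Origin: centre of its underside.
- jar: Glass spice jar with black twist cap, 46 mm across, 85 mm high, standing on the board; to be left alone. Origin: centre of its underside.
- bearing_holder: Blue silicone bearing holder with eight bearings, 100 x 52 mm, 18 mm high, on the board; to be left alone. Origin: centre of its underside.
- wheel: White skate wheel lying flat on the board, 52 mm across, 32 mm high; to be left alone. Origin: centre of its underside.
- kingpin: Steel kingpin (bolt) standing on its 21 mm hexagon head on the board, shank 10 mm, 60 mm high; to be left alone. Origin: centre of its underside.
- screwdriver: Grey plastic screwdriver lying along its x on the board, 170 mm long; to be left alone. Origin: under its middle.
- mug: White mug standing on the table left of the case, 80 mm across, 90 mm high; to be left alone. Origin: centre of its underside.
Not all that is in view belongs to the job. What is shaped like the pad_on_board but pink, turquoise or yellow is not meant.

How it is judged:
By the outcome, as a careful person would: the job done as asked, in the order asked, and still so for the second after the job is handed in, while the arm keeps its last pose, push and grip.
It also fails if it takes over 64 s, if anything falls off the work surface, if the arm or the gripper's body presses on something with over 40 N, if the wrist force passes 120 N, or if a joint passes its speed limit or range.

## Robot

A 6-joint arm with a two-finger parallel gripper is mounted at the origin on the work surface. World frame = base frame: x ahead of the robot, y to its left, z up, the work surface at z = 0. Lengths are in m, angles in rad, forces in N, time in s.
With the tool pointing down it reaches from about 0.275 to 0.825 m from the base axis. Payload 4.9 kg.
Tool frame: the origin (TCP) lies at the very end of the fingers, on their centre line; the grasp point (between the pads) lies 19 mm behind it; y points along the fingers, z is the direction in which the jaws open and shut, and the axes are right-handed (so a half turn about y gives the same grasp; the last joint's range is limited). The gripper opens to 85 mm and grips with 20 to 120 N. Pads are 22 mm wide; open, the fingers measure 114 mm over their backs; the gripper's body (76 mm by 85 mm) begins 54 mm behind the grasp point. The pads swing forward as they close: fully open they stand 13 mm farther back than shut.
Start: joints at [-1.38, 0.326, -0.193, 1.052, 0, 1.437], TCP at [0.176, -0.521, 0.231] pointing down, gripper open.
Joint ranges: [-2.65, 2.65], [-0.97, 1.79], [-1.3, 1.35], [-1.93, 2.1], [-1.47, 1.37], [-3.14, 3.14]. Speed limits (rad/s): [2.57, 2.57, 3.14, 3.14, 3.14, 3.14].

## Interface

Orientations are given as a rotation vector (axis times angle).
In Python, from rig import telemetry, optics, bot gives the robot as it stands.
- The arm moves only by the tool carry_out, never from a script. Its argument "rows" is a list of rows, each an object of numbers: "hand": the closure, from 0 (fully open) to 1 (shut); "x", "y", "z": the shift along the tool's x, y, z in m; "wx", "wy", "wz": the turn, a rotation vector about the tool's x, y, z in rad. A call has 1 to 12 rows; each row shifts and turns the commanded pose from where the row before left it, along the tool's axes as they then stand; what a row does not reach is not made up. A row lasts 1/10 s, in which the tool goes at most 50 mm and 8.59 degrees, less where a joint would pass 70% of its speed; a pose out of reach is approached as far as the arm can. A call is refused whole if a number of a shift passes 0.05 or a number of a turn 0.15, either way. A call with a gripper value outside its range is refused whole. The fingers move at their own pace and stop on an object; "grip_force" is the grip in N (left out, the last holds). Time passes only in rows, so rows that do not move let the fingers close. It gives the time, the measured TCP pose, the force and the opening at its end, in the units of the state.
- telemetry.get_state(): the state, without advancing time (a new reading comes with each control period).
- optics.read_camera(name): name is "scene" or "top"; returns a dict with "frame" (480x640x3 uint8, red, green, blue), "K" (3x3 intrinsics, pixels), "rvec" (rotation vector, rad) and "tvec" (3), from world to camera coordinates, as OpenCV has them. Camera axes: x right, y down, z forward; pixel columns grow to the right and rows downward; lengths in m; the calibration is good to about 2 mm. A picture is of the moment at which its call begins. There is no depth.
- bot.sign_off(): hands the job in, once; it reports no verdict.
The state is a dict: "time_s": time; "joint_pos": joint angles; "qvel": joint speeds; "effort": joint torques, N m; "ee_pos": TCP position; "eef_rot": TCP orientation; "contact_force": force on the tool from outside, world axes, zero at the start; "torque": the same for the moment, N m; "width": finger opening in m.
Only numpy, scipy, OpenCV 4.12 (cv2) and the standard library are available. Lean on these libraries where they do the work, as an engineer would, in place of code of your own. Each camera call takes 0.05 s, during which the arm holds its last target.

## Working session

There is one attempt and no reset: what is moved stays moved. The work goes in short steps, Python scripts to look and compute and a tool call to move; the robot and the scene stay as the last step left them, time stands still between calls to the robot, and variables do not carry over. Pictures are saved under pics/ and viewed, and the job is handed in when it is done.

Besides the shell and the picture viewer there is one more tool, called after "Call:" as a command line: name --argument value ..., lists and objects as JSON in quotes. carry_out: Moves the arm, as the interface text tells. Its arguments: {"type":"object","properties":{"rows":{"type":"array"},"grip_force":{"type":"number"}},"required":["rows"]}

```bash
mkdir -p pics; ls; python3 - <<'E'
from rig import telemetry, optics, bot
import cv2
print(telemetry.get_state())
for n in("scene","top"):
    d=optics.read_camera(n); cv2.imwrite(f"pics/{n}0.png",d["frame"][:,:,::-1]); print(n,d["K"],d["rvec"],d["tvec"])
E
```

```text
pics
{'time_s': 0.0, 'joint_pos': array([-1.38017944e+00,  3.26929927e-01, -1.93543259e-01,  1.05201652e+00,
        2.81201073e-06,  1.43658436e+00]), 'qvel': array([ 1.61635027e-05, -2.09099906e-04, -1.73894344e-04, -1.61409492e-04,
        1.91260189e-03, -5.24550878e-04]), 'effort': array([ 1.13497899e-03, -4.43395400e+01,  2.62444872e+01,  1.54515251e-02,
       -1.03662642e-04, -1.88750033e-05]), 'ee_pos': array([ 0.17542806, -0.52067644,  0.23052486]), 'eef_rot': array([-0.33525331,  2.04747265, -2.04396351]), 'contact_force': array([0.43241995, 0.16105701, 0.5670677 ]), 'torque': array([-0.00494271,  0.03843908, -0.03259121]), 'width': 0.08516974536273465}
scene [[618.75937555   0.         332.20801606]
 [  0.         618.75937555 240.65569572]
 [  0.           0.           1.        ]] [ 1.25635017  2.04556191 -1.14117453] [ 0.25506316 -0.17278688  2.12719965]
top [[437.00502537   0.         321.97903386]
 [  0.         437.00502537 243.75682121]
 [  0.           0.           1.        ]] [ 2.14529601 -2.17846563  0.12060462] [0.00180847 0.52850857 1.08585654]
```

View pics/scene0.png

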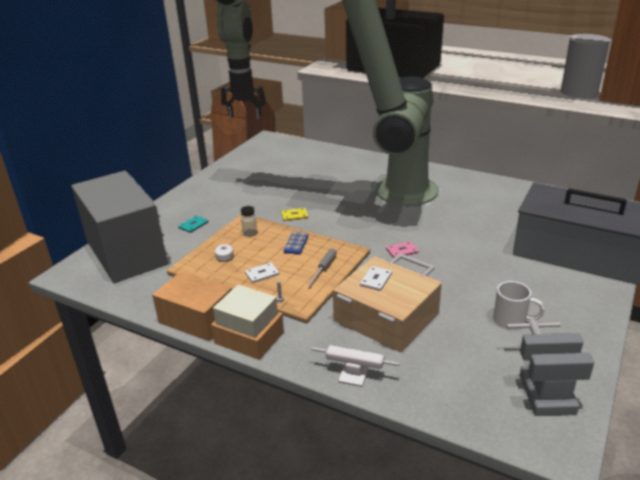

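View pics/top0.png

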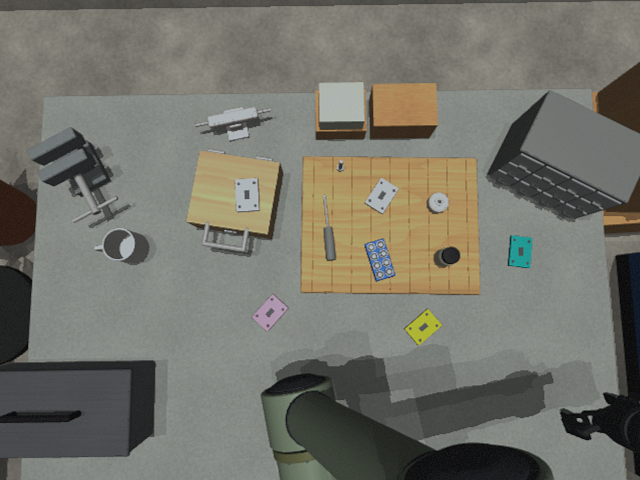

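Candidates in the top view: grey pad on the lid (247,195), grey pad on the board (381,196), and decoys pink (269,313), yellow (423,326) and turquoise (520,252). I choose the two grey ones: the lid pad to move and the board pad as the target. I'll check them in close crops.

```bash
python3 - <<'E'
from rig import optics
import cv2,numpy as np
d=optics.read_camera("top");f=d["frame"][:,:,::-1]
a=cv2.resize(f[140:260,180:300],None,fx=5,fy=5,interpolation=cv2.INTER_CUBIC)
b=cv2.resize(f[160:230,345:415],None,fx=5,fy=5,interpolation=cv2.INTER_CUBIC)
cv2.imwrite("pics/lid1.png",a);cv2.imwrite("pics/pad1.png",b)
d=optics.read_camera("scene");f=d["frame"][:,:,::-1]
cv2.imwrite("pics/sc1.png",cv2.resize(f[220:360,230:450],None,fx=3.6,fy=3.6,interpolation=cv2.INTER_CUBIC))
E
```

```text
(no output)
```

View pics/lid1.png

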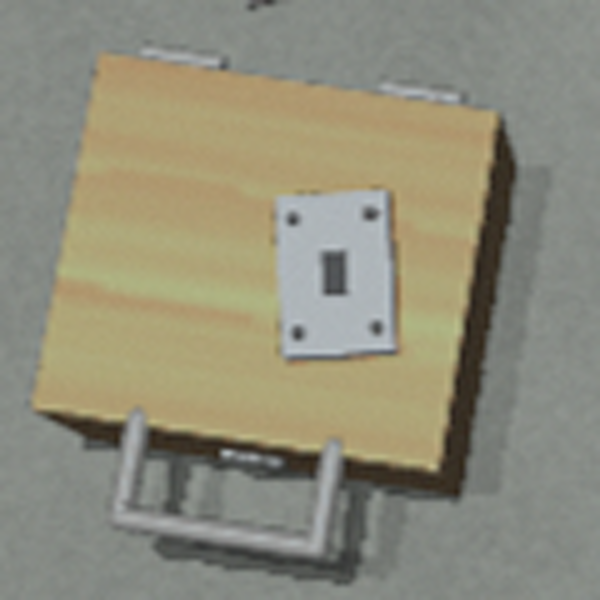

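View pics/pad1.png

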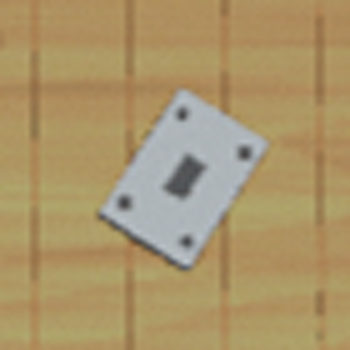

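View pics/sc1.png

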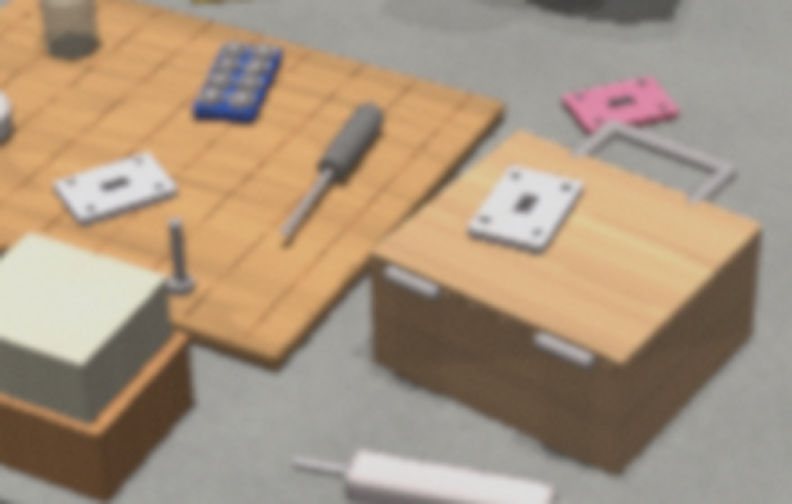

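```bash
cat > h.py <<'E'
from rig import telemetry, optics, bot
import cv2,numpy as np
from scipy.optimize import minimize
from scipy.spatial.transform import Rotation as R
def ray(d,uv,z):
    Rm=cv2.Rodrigues(np.array(d["rvec"]))[0];t=np.array(d["tvec"]).ravel()
    uv=np.atleast_2d(uv).astype(float);c=-Rm.T@t
    v=np.c_[uv,np.ones(len(uv))]@np.linalg.inv(d["K"]).T@Rm
    return c+v*((z-c[2])/v[:,2])[:,None]
def proj(d,P): return cv2.projectPoints(np.asarray(P,float).reshape(-1,1,3),np.array(d["rvec"]),np.array(d["tvec"]),d["K"],None)[0].reshape(-1,2)
def rect(p,L,W,z):
    c,s=np.cos(p[2]),np.sin(p[2])
    q=np.array([[L,W],[L,-W],[-L,-W],[-L,W]])/2
    return np.c_[q@np.array([[c,s],[-s,c]])+p[:2],np.full(4,z)]
def fitrect(d,p0,L,W,z,score,pad=.018):
    # fits rectangle centre and yaw: contrast between thin band inside and outside each edge
    I=score(d["frame"].astype(np.float32)); I=cv2.GaussianBlur(I,(0,0),.6)
    def band(p,off):
        r=rect(p,L+2*off,W+2*off,z); P=[]
        for i in range(4):
            a,b=r[i],r[(i+1)%4]; t=np.linspace(.06,.94,40)[:,None]; P.append(a+(b-a)*t)
        uv=proj(d,np.vstack(P)).astype(np.float32)
        return cv2.remap(I,uv[:,:1],uv[:,1:],cv2.INTER_LINEAR).mean()
    f=lambda p:-(sum(band(p,-o)-band(p,o) for o in(.0015,.003,.0045)))
    best=None
    for dx in(-.004,0,.004):
      for dy in(-.004,0,.004):
        for da in (-.05,.05):
          r=minimize(f,np.array(p0)+[dx,dy,da],method="Nelder-Mead",options=dict(initial_simplex=np.array(p0)+[dx,dy,da]+np.array([[0,0,0],[.004,0,0],[0,.004,0],[0,0,.06]]),xatol=1e-5,fatol=1e-3))
          if best is None or r.fun<best.fun: best=r
    return best.x,best.fun
white=lambda I:I.min(2)   # grey/white pad: high blue
E
python3 - <<'E'
from h import *
dt=optics.read_camera("top");ds=optics.read_camera("scene")
c=np.array([[97,53],[500,113],[440,470],[35,408]])/5+[180,140]
c=c-.4
w=ray(dt,c,.098);print("lid corners",w.round(4)); print([np.linalg.norm(w[i]-w[(i+1)%4]) for i in range(4)])
n=(w[0]+w[1]-w[2]-w[3])[:2];print("case yaw",np.degrees(np.arctan2(n[1],n[0])),"centre",w.mean(0))
b=ray(dt,np.array([[115,518],[322,550]])/5+[180-.4,140-.4],.094);print("bar ends",b,np.linalg.norm(b[0]-b[1]),b.mean(0))
for nm,cr,z in(("lid",np.array([[277,196],[388,190],[397,352],[286,358]])/5+[180,140],.108),("board",np.array([[181,89],[269,145],[190,267],[98,212]])/5+[345,160],.028)):
    p=ray(dt,cr-.4,z); n=(p[0]+p[1]-p[2]-p[3])[:2]
    p0=[*p.mean(0)[:2],np.arctan2(n[1],n[0])]
    print(nm,p0,[np.linalg.norm(p[i]-p[(i+1)%4]).round(4) for i in range(4)])
    for d in(dt,ds): print(*fitrect(d,p0,.08,.055,z,white))
lp=[*w.mean(0)[:2],np.arctan2(*((w[0]+w[1]-w[2]-w[3])[:2][::-1]))]
s=lambda I:I[:,:,0]-I[:,:,2]
for d in(dt,ds): print("lidfit",*fitrect(d,lp,.18,.2,.098,s))
E
```

```text
lid corners [[0.7569 0.2925 0.098 ]
 [0.7234 0.0944 0.098 ]
 [0.5473 0.124  0.098 ]
 [0.5806 0.3195 0.098 ]]
[np.float64(0.20092711867886343), np.float64(0.1785484200447908), np.float64(0.19831183726514268), np.float64(0.1784182010543605)]
case yaw -9.121044137250788 centre [0.65206149 0.20757386 0.098     ]
bar ends [[0.5269883  0.28109188 0.094     ]
 [0.50995098 0.18125985 0.094     ]] 0.10127538537386818 [0.51846964 0.23117587 0.094     ]
lid [np.float64(0.642067675927723), np.float64(0.1721885889993389), np.float64(0.058651497789482906)] [np.float64(0.0537), np.float64(0.0797), np.float64(0.0532), np.float64(0.0797)]
[0.64290031 0.17396774 0.05060199] -154.0313262939453
[0.64196634 0.17195459 0.05060463] -141.93951416015625
board [np.float64(0.6528683970450069), np.float64(-0.1623878948265954), np.float64(-0.6014037253230267)] [np.float64(0.0541), np.float64(0.0767), np.float64(0.0553), np.float64(0.0785)]
[ 0.65365241 -0.16235034 -0.59434902] -191.13790893554688
[ 0.65293865 -0.16372045 -0.59811681] -161.22247314453125
lidfit [ 0.6519156   0.20815283 -0.16845611] -113.76915740966797
lidfit [ 0.65242691  0.2081466  -0.16748086] -87.19256591796875
```

```bash
cat >> h.py <<'E'
def goal(p,jaw,tilt=0):
    # tool y down, z (jaw) horizontal at yaw 'jaw'
    y=np.array([0,0,-1.]);z=np.array([np.cos(jaw),np.sin(jaw),0]);return np.array(p),np.c_[np.cross(y,z),y,z]
def plan(p,jaw):
    s=telemetry.get_state();M=R.from_rotvec(s["eef_rot"]).as_matrix();P,G=goal(p,jaw)
    # choose the half turn that is nearest
    for k in(0,np.pi):
        P,G=goal(p,jaw+k); rv=R.from_matrix(M.T@G).as_rotvec()
        print("turn(tool)",rv.round(4),"shift before turn",(M.T@(P-s["ee_pos"])).round(4),"after",(G.T@(P-s["ee_pos"])).round(4))
def st():
    s=telemetry.get_state();M=R.from_rotvec(s["eef_rot"]).as_matrix()
    print("t",s["time_s"],"p",s["ee_pos"].round(4),"F",s["contact_force"].round(2),"w",round(s["width"],4),"q",s["joint_pos"].round(3));print("tool y",M[:,1].round(4),"z yaw",np.arctan2(M[1,2],M[0,2]).round(4))
E
python3 - <<'E'
from h import *
st(); plan([.6425,.173,.20],.05+np.pi/2)
E
```

```text
t 0.3 p [ 0.1755 -0.5211  0.231 ] F [-0.52 -0.32  0.23] w 0.0858 q [-1.38   0.326 -0.193  1.052  0.     1.437]
tool y [-1.e-04  5.e-04 -1.e+00] z yaw -1.246
turn(tool) [-0.0000e+00 -2.8668e+00 -8.0000e-04] shift before turn [-0.6641  0.0314 -0.5087] after [0.5011 0.031  0.6699]
turn(tool) [ 0.0006  0.2748 -0.    ] shift before turn [-0.6641  0.0314 -0.5087] after [-0.5011  0.031  -0.6699]
```

Call:
carry_out --rows '[{"wy": -0.143}, {"wy": -0.143}, {"wy": -0.143}, {"wy": -0.143}, {"wy": -0.143}, {"wy": -0.143}, {"wy": -0.143}, {"wy": -0.143}, {"wy": -0.143}, {"wy": -0.143}]'

```text
$.rows[0]: bad value
```

Call:
carry_out --rows '[{"wy": -0.143}, {"wy": -0.143}, {"wy": -0.143}, {"wy": -0.143}, {"wy": -0.143}, {"wy": -0.143}, {"wy": -0.143}, {"wy": -0.143}, {"wy": -0.143}, {"wy": -0.143}]'

```text
$.rows[0]: bad value
```

```bash
python3 - <<'E'
from h import *
st(); plan([.6425,.173,.20],.05+np.pi/2)
E
```

```text
t 0.3 p [ 0.1755 -0.5211  0.231 ] F [-0.52 -0.32  0.23] w 0.0858 q [-1.38   0.326 -0.193  1.052  0.     1.437]
tool y [-1.e-04  5.e-04 -1.e+00] z yaw -1.246
turn(tool) [-0.0000e+00 -2.8668e+00 -8.0000e-04] shift before turn [-0.6641  0.0314 -0.5087] after [0.5011 0.031  0.6699]
turn(tool) [ 0.0006  0.2748 -0.    ] shift before turn [-0.6641  0.0314 -0.5087] after [-0.5011  0.031  -0.6699]
```

Call:
carry_out --rows '[{"hand": 0, "x": 0, "y": 0, "z": 0, "wx": 0, "wy": -0.143, "wz": 0}, {"hand": 0, "x": 0, "y": 0, "z": 0, "wx": 0, "wy": -0.143, "wz": 0}, {"hand": 0, "x": 0, "y": 0, "z": 0, "wx": 0, "wy": -0.143, "wz": 0}, {"hand": 0, "x": 0, "y": 0, "z": 0, "wx": 0, "wy": -0.143, "wz": 0}, {"hand": 0, "x": 0, "y": 0, "z": 0, "wx": 0, "wy": -0.143, "wz": 0}, {"hand": 0, "x": 0, "y": 0, "z": 0, "wx": 0, "wy": -0.143, "wz": 0}, {"hand": 0, "x": 0, "y": 0, "z": 0, "wx": 0, "wy": -0.143, "wz": 0}, {"hand": 0, "x": 0, "y": 0, "z": 0, "wx": 0, "wy": -0.143, "wz": 0}, {"hand": 0, "x": 0, "y": 0, "z": 0, "wx": 0, "wy": -0.143, "wz": 0}, {"hand": 0, "x": 0, "y": 0, "z": 0, "wx": 0, "wy": -0.143, "wz": 0}]'

```text
time_s: 1.3
ee_pos: [0.1755, -0.5212, 0.2312]
eef_rot: [-1.293, 1.068, -1.068]
contact_force: [0.7, 0.2, 0.0]
width: 0.0851
```

Call:
carry_out --rows '[{"hand": 0, "x": 0, "y": 0, "z": 0, "wx": 0, "wy": -0.143, "wz": 0}, {"hand": 0, "x": 0, "y": 0, "z": 0, "wx": 0, "wy": -0.143, "wz": 0}, {"hand": 0, "x": 0, "y": 0, "z": 0, "wx": 0, "wy": -0.143, "wz": 0}, {"hand": 0, "x": 0, "y": 0, "z": 0, "wx": 0, "wy": -0.143, "wz": 0}, {"hand": 0, "x": 0, "y": 0, "z": 0, "wx": 0, "wy": -0.143, "wz": 0}, {"hand": 0, "x": 0, "y": 0, "z": 0, "wx": 0, "wy": -0.143, "wz": 0}, {"hand": 0, "x": 0, "y": 0, "z": 0, "wx": 0, "wy": -0.143, "wz": 0}, {"hand": 0, "x": 0, "y": 0, "z": 0, "wx": 0, "wy": -0.143, "wz": 0}, {"hand": 0, "x": 0, "y": 0, "z": 0, "wx": 0, "wy": -0.143, "wz": 0}, {"hand": 0, "x": 0, "y": 0, "z": 0, "wx": 0, "wy": -0.143, "wz": 0}]'

```text
time_s: 2.3
ee_pos: [0.1755, -0.5212, 0.2312]
eef_rot: [-1.57, -0.039, 0.039]
contact_force: [0.6, -0.1, -0.7]
width: 0.0854
```

```bash
python3 - <<'E'
from h import *
st(); plan([.6425,.173,.20],.05+np.pi/2)
E
```

```text
t 2.3 p [ 0.1755 -0.5212  0.2312] F [ 0.6  -0.11 -0.7 ] w 0.0854 q [-1.38   0.326 -0.193  1.052  0.    -1.429]
tool y [-0.e+00  2.e-04 -1.e+00] z yaw 1.6199
turn(tool) [-0.0002 -0.0009 -0.    ] shift before turn [0.5005 0.0313 0.6704] after [0.5011 0.0312 0.67  ]
turn(tool) [ 0.0000e+00  3.1407e+00 -3.0000e-04] shift before turn [0.5005 0.0313 0.6704] after [-0.5011  0.0312 -0.67  ]
```

Call:
carry_out --rows '[{"hand": 0, "x": 0.01, "y": 0, "z": 0.014, "wx": 0, "wy": 0, "wz": 0}, {"hand": 0, "x": 0.02, "y": 0, "z": 0.027, "wx": 0, "wy": 0, "wz": 0}, {"hand": 0, "x": 0.022, "y": 0, "z": 0.03, "wx": 0, "wy": 0, "wz": 0}, {"hand": 0, "x": 0.022, "y": 0, "z": 0.03, "wx": 0, "wy": 0, "wz": 0}, {"hand": 0, "x": 0.022, "y": 0, "z": 0.03, "wx": 0, "wy": 0, "wz": 0}, {"hand": 0, "x": 0.022, "y": 0, "z": 0.03, "wx": 0, "wy": 0, "wz": 0}, {"hand": 0, "x": 0.022, "y": 0, "z": 0.03, "wx": 0, "wy": 0, "wz": 0}, {"hand": 0, "x": 0.022, "y": 0, "z": 0.03, "wx": 0, "wy": 0, "wz": 0}, {"hand": 0, "x": 0.022, "y": 0, "z": 0.03, "wx": 0, "wy": 0, "wz": 0}, {"hand": 0, "x": 0.022, "y": 0, "z": 0.03, "wx": 0, "wy": 0, "wz": 0}, {"hand": 0, "x": 0.022, "y": 0, "z": 0.03, "wx": 0, "wy": 0, "wz": 0}, {"hand": 0, "x": 0.022, "y": 0, "z": 0.03, "wx": 0, "wy": 0, "wz": 0}]'

```text
time_s: 3.5
ee_pos: [0.4109, -0.1674, 0.2314]
eef_rot: [-1.57, -0.032, 0.032]
contact_force: [1.1, -1.0, 0.3]
width: 0.0852
```

Call:
carry_out --rows '[{"hand": 0, "x": 0.022, "y": 0, "z": 0.03, "wx": 0, "wy": 0, "wz": 0}, {"hand": 0, "x": 0.022, "y": 0, "z": 0.03, "wx": 0, "wy": 0, "wz": 0}, {"hand": 0, "x": 0.022, "y": 0, "z": 0.03, "wx": 0, "wy": 0, "wz": 0}, {"hand": 0, "x": 0.022, "y": 0, "z": 0.03, "wx": 0, "wy": 0, "wz": 0}, {"hand": 0, "x": 0.022, "y": 0, "z": 0.03, "wx": 0, "wy": 0, "wz": 0}, {"hand": 0, "x": 0.022, "y": 0, "z": 0.03, "wx": 0, "wy": 0, "wz": 0}, {"hand": 0, "x": 0.022, "y": 0, "z": 0.03, "wx": 0, "wy": 0, "wz": 0}, {"hand": 0, "x": 0.022, "y": 0, "z": 0.03, "wx": 0, "wy": 0, "wz": 0}, {"hand": 0, "x": 0.022, "y": 0, "z": 0.03, "wx": 0, "wy": 0, "wz": 0}, {"hand": 0, "x": 0.022, "y": 0, "z": 0.03, "wx": 0, "wy": 0, "wz": 0}, {"hand": 0.15, "x": 0.01, "y": 0, "z": 0.015, "wx": 0, "wy": 0, "wz": 0}, {"hand": 0.15, "x": 0, "y": 0, "z": 0, "wx": 0, "wy": 0, "wz": 0}]'

```text
time_s: 4.7
ee_pos: [0.6267, 0.1578, 0.2306]
eef_rot: [-1.57, -0.035, 0.035]
contact_force: [-0.3, 0.3, 0.4]
width: 0.0725
```

```bash
python3 - <<'E'
from h import *
st(); plan([.6425,.173,.12],.05+np.pi/2)
E
```

```text
t 4.7 p [0.6267 0.1578 0.2306] F [-0.27  0.31  0.4 ] w 0.0725 q [1.320e-01 5.090e-01 8.700e-02 1.149e+00 1.000e-03 8.800e-02]
tool y [-5.e-04  6.e-04 -1.e+00] z yaw 1.6155
turn(tool) [-0.0006 -0.0053 -0.0005] shift before turn [0.0165 0.1106 0.0144] after [0.0166 0.1106 0.0144]
turn(tool) [ 8.0000e-04  3.1363e+00 -1.0000e-03] shift before turn [0.0165 0.1106 0.0144] after [-0.0166  0.1106 -0.0144]
```

Call:
carry_out --rows '[{"hand": 0.2, "x": 0.008, "y": 0.02, "z": 0.007, "wx": 0, "wy": -0.005, "wz": 0}, {"hand": 0.2, "x": 0.0085, "y": 0.03, "z": 0.0075, "wx": 0, "wy": 0, "wz": 0}, {"hand": 0.2, "x": 0, "y": 0.03, "z": 0, "wx": 0, "wy": 0, "wz": 0}, {"hand": 0.2, "x": 0, "y": 0.02, "z": 0, "wx": 0, "wy": 0, "wz": 0}, {"hand": 0.2, "x": 0, "y": 0, "z": 0, "wx": 0, "wy": 0, "wz": 0}, {"hand": 0.2, "x": 0, "y": 0, "z": 0, "wx": 0, "wy": 0, "wz": 0}]'

```text
time_s: 5.3
ee_pos: [0.6419, 0.1697, 0.1318]
eef_rot: [-1.571, -0.036, 0.037]
contact_force: [0.4, 0.9, 0.8]
width: 0.0686
```

```bash
python3 - <<'E'
from h import *
st(); plan([.6425,.173,.10],.05+np.pi/2)
for n in ("top","scene"):
    d=optics.read_camera(n);f=d["frame"][:,:,::-1]
    u,v=proj(d,[.6425,.173,.11])[0].astype(int)
    cv2.imwrite(f"pics/g_{n}.png",cv2.resize(f[max(0,v-60):v+60,u-60:u+60],None,fx=5,fy=5,interpolation=cv2.INTER_CUBIC))
E
```

```text
t 5.3 p [0.6419 0.1697 0.1318] F [0.43 0.86 0.85] w 0.0686 q [ 0.147  0.609 -0.002  0.961 -0.     0.101]
tool y [-7.e-04 -2.e-04 -1.e+00] z yaw 1.6176
turn(tool) [ 0.0002 -0.0032 -0.0007] shift before turn [0.0007 0.0318 0.0033] after [0.0007 0.0318 0.0033]
turn(tool) [1.1000e-03 3.1384e+00 3.0000e-04] shift before turn [0.0007 0.0318 0.0033] after [-0.0007  0.0318 -0.0033]
```

View pics/g_scene.png

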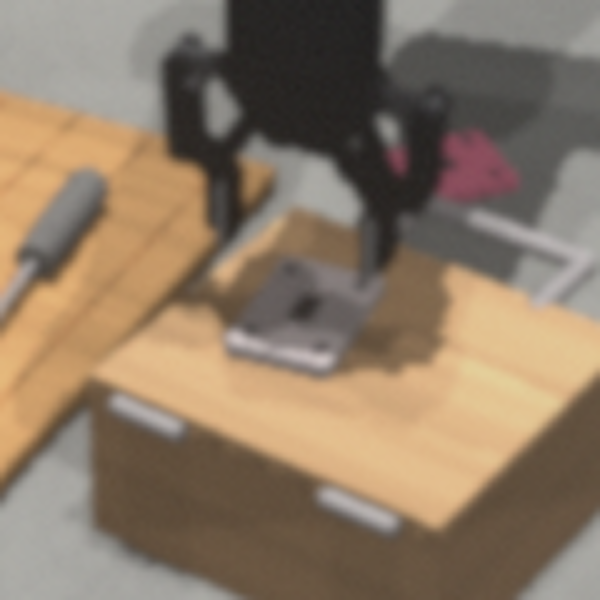

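Call:
carry_out --rows '[{"hand": 0.25, "x": 0, "y": 0.01, "z": 0.002, "wx": 0, "wy": -0.003, "wz": 0}, {"hand": 0.25, "x": 0.0005, "y": 0.01, "z": 0.0015, "wx": 0, "wy": 0, "wz": 0}, {"hand": 0.25, "x": 0, "y": 0.007, "z": 0, "wx": 0, "wy": 0, "wz": 0}, {"hand": 0.25, "x": 0, "y": 0.004, "z": 0, "wx": 0, "wy": 0, "wz": 0}, {"hand": 0.25, "x": 0, "y": 0, "z": 0, "wx": 0, "wy": 0, "wz": 0}]'

```text
time_s: 5.9
ee_pos: [0.6422, 0.1735, 0.0991]
eef_rot: [-1.571, -0.039, 0.042]
contact_force: [0.5, -0.0, -0.9]
width: 0.0641
```

```bash
python3 - <<'E'
from h import *
st(); plan([.6425,.173,.10],.05+np.pi/2)
E
```

```text
t 5.9 p [0.6422 0.1735 0.0991] F [ 0.48 -0.01 -0.9 ] w 0.0641 q [ 0.153  0.641 -0.033  0.898 -0.     0.102]
tool y [-1.9e-03 -3.0e-04 -1.0e+00] z yaw 1.622
turn(tool) [ 0.0002  0.0012 -0.0019] shift before turn [ 0.0003 -0.0009 -0.0006] after [ 0.0003 -0.0009 -0.0006]
turn(tool) [-3.0000e-03 -3.1404e+00 -4.0000e-04] shift before turn [ 0.0003 -0.0009 -0.0006] after [-0.0003 -0.0009  0.0006]
```

Now feel for the lid in small steps.

Call:
carry_out --rows '[{"hand": 0.25, "x": 0, "y": 0.001, "z": 0, "wx": 0, "wy": 0, "wz": 0}, {"hand": 0.25, "x": 0, "y": 0.001, "z": 0, "wx": 0, "wy": 0, "wz": 0}, {"hand": 0.25, "x": 0, "y": 0, "z": 0, "wx": 0, "wy": 0, "wz": 0}]'

```text
time_s: 6.2
ee_pos: [0.6431, 0.1736, 0.0985]
eef_rot: [-1.57, -0.041, 0.04]
contact_force: [0.2, 0.5, -0.0]
width: 0.064
```

Call:
carry_out --rows '[{"hand": 0.25, "x": 0, "y": 0.001, "z": 0, "wx": 0, "wy": 0, "wz": 0}, {"hand": 0.25, "x": 0, "y": 0.001, "z": 0, "wx": 0, "wy": 0, "wz": 0}, {"hand": 0.25, "x": 0, "y": 0, "z": 0, "wx": 0, "wy": 0, "wz": 0}]'

```text
time_s: 6.5
ee_pos: [0.6428, 0.1736, 0.0962]
eef_rot: [-1.57, -0.04, 0.04]
contact_force: [0.3, -0.4, 0.1]
width: 0.0644
```

```bash
python3 - <<'E'
from h import *
st()
for n in ("top","scene"):
    d=optics.read_camera(n);f=d["frame"][:,:,::-1]
    u,v=proj(d,[.6425,.173,.11])[0].astype(int)
    cv2.imwrite(f"pics/g2_{n}.png",cv2.resize(f[max(0,v-40):v+40,u-40:u+40],None,fx=7,fy=7,interpolation=cv2.INTER_CUBIC))
E
```

```text
t 6.5 p [0.6428 0.1736 0.0962] F [ 0.33 -0.43  0.14] w 0.0644 q [ 0.153  0.644 -0.037  0.891  0.     0.102]
tool y [-1.e-04 -0.e+00 -1.e+00] z yaw 1.622
```

View pics/g2_scene.png

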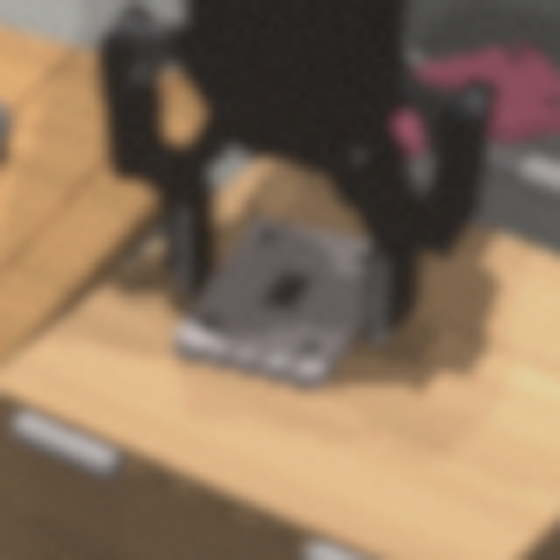

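Call:
carry_out --rows '[{"hand": 0.27, "x": 0, "y": 0.001, "z": 0, "wx": 0, "wy": 0, "wz": 0}, {"hand": 0.27, "x": 0, "y": 0.001, "z": 0, "wx": 0, "wy": 0, "wz": 0}, {"hand": 0.27, "x": 0, "y": 0, "z": 0, "wx": 0, "wy": 0, "wz": 0}]'

```text
time_s: 6.9
ee_pos: [0.6427, 0.1736, 0.094]
eef_rot: [-1.57, -0.04, 0.041]
contact_force: [-0.7, -0.1, -0.4]
width: 0.0624
```

Call:
carry_out --rows '[{"hand": 0.29, "x": 0, "y": 0.001, "z": 0, "wx": 0, "wy": 0, "wz": 0}, {"hand": 0.29, "x": 0, "y": 0, "z": 0, "wx": 0, "wy": 0, "wz": 0}, {"hand": 0.29, "x": 0, "y": 0, "z": 0, "wx": 0, "wy": 0, "wz": 0}]'

```text
time_s: 7.2
ee_pos: [0.6429, 0.1736, 0.0932]
eef_rot: [-1.57, -0.04, 0.04]
contact_force: [-0.4, 0.2, -1.0]
width: 0.0605
```

```bash
python3 - <<'E'
from h import *
st()
E
```

```text
t 7.2 p [0.6429 0.1736 0.0932] F [-0.45  0.18 -0.98] w 0.0605 q [ 0.153  0.646 -0.04   0.885  0.     0.102]
tool y [-1.e-04  0.e+00 -1.e+00] z yaw 1.6221
```

Call:
carry_out --grip_force 40 --rows '[{"hand": 0.33, "x": 0, "y": 0, "z": 0, "wx": 0, "wy": 0, "wz": 0}, {"hand": 0.36, "x": 0, "y": 0, "z": 0, "wx": 0, "wy": 0, "wz": 0}, {"hand": 0.5, "x": 0, "y": 0, "z": 0, "wx": 0, "wy": 0, "wz": 0}, {"hand": 0.5, "x": 0, "y": 0, "z": 0, "wx": 0, "wy": 0, "wz": 0}]'

```text
time_s: 7.6
ee_pos: [0.6431, 0.1734, 0.094]
eef_rot: [-1.571, -0.041, 0.04]
contact_force: [-1.1, -0.9, 6.3]
width: 0.0536
```

```bash
python3 - <<'E'
from h import *
st()
E
```

```text
t 7.6 p [0.6431 0.1734 0.094 ] F [-1.1  -0.86  6.28] w 0.0536 q [ 0.153  0.645 -0.039  0.885 -0.001  0.102]
tool y [ 7.e-04 -5.e-04 -1.e+00] z yaw 1.6218
```

Call:
carry_out --grip_force 60 --rows '[{"hand": 0.5, "x": 0, "y": -0.002, "z": 0, "wx": 0, "wy": 0, "wz": 0}, {"hand": 0.5, "x": 0, "y": -0.006, "z": 0, "wx": 0, "wy": 0, "wz": 0}, {"hand": 0.5, "x": 0, "y": -0.012, "z": 0, "wx": 0, "wy": 0, "wz": 0}, {"hand": 0.5, "x": 0, "y": -0.02, "z": 0, "wx": 0, "wy": 0, "wz": 0}, {"hand": 0.5, "x": 0, "y": -0.02, "z": 0, "wx": 0, "wy": 0, "wz": 0}, {"hand": 0.5, "x": 0, "y": -0.01, "z": 0, "wx": 0, "wy": 0, "wz": 0}, {"hand": 0.5, "x": 0, "y": 0, "z": 0, "wx": 0, "wy": 0, "wz": 0}]'

```text
time_s: 8.3
ee_pos: [0.6442, 0.1739, 0.1655]
eef_rot: [-1.57, -0.043, 0.037]
contact_force: [0.5, -0.3, -0.3]
width: 0.0528
```

```bash
python3 - <<'E'
from h import *
st(); plan([.6533,-.163,.16],-.596+np.pi/2)
for n in ("scene",):
    d=optics.read_camera(n);f=d["frame"][:,:,::-1]
    u,v=proj(d,[.6425,.173,.15])[0].astype(int)
    cv2.imwrite(f"pics/g3_{n}.png",cv2.resize(f[max(0,v-40):v+60,u-50:u+50],None,fx=6,fy=6,interpolation=cv2.INTER_CUBIC))
E
```

```text
t 8.3 p [0.6442 0.1739 0.1655] F [ 0.47 -0.34 -0.28] w 0.0528 q [0.153 0.585 0.047 1.029 0.    0.102]
tool y [ 3.6e-03  7.0e-04 -1.0e+00] z yaw 1.6221
turn(tool) [-0.0016  0.6473  0.0034] shift before turn [-0.0082  0.0053 -0.3369] after [ 0.1967  0.0055 -0.2737]
turn(tool) [ 4.4000e-03 -2.4943e+00  2.1000e-03] shift before turn [-0.0082  0.0053 -0.3369] after [-0.1967  0.0055  0.2737]
```

View pics/g3_scene.png

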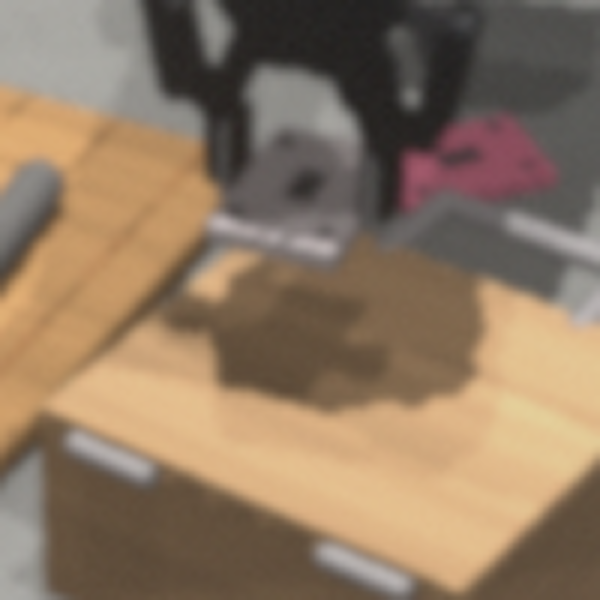

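Call:
carry_out --rows '[{"hand": 0.5, "x": 0, "y": 0, "z": 0, "wx": 0, "wy": 0.13, "wz": 0}, {"hand": 0.5, "x": 0, "y": 0, "z": 0, "wx": 0, "wy": 0.13, "wz": 0}, {"hand": 0.5, "x": 0, "y": 0, "z": 0, "wx": 0, "wy": 0.13, "wz": 0}, {"hand": 0.5, "x": 0, "y": 0, "z": 0, "wx": 0, "wy": 0.13, "wz": 0}, {"hand": 0.5, "x": 0, "y": 0, "z": 0, "wx": 0, "wy": 0.127, "wz": 0}]'

```text
time_s: 8.85
ee_pos: [0.642, 0.1735, 0.1617]
eef_rot: [-1.52, 0.473, -0.469]
contact_force: [-0.3, 0.5, -1.5]
width: 0.0532
```

Call:
carry_out --rows '[{"hand": 0.5, "x": 0.008, "y": 0, "z": -0.012, "wx": 0, "wy": 0, "wz": 0}, {"hand": 0.5, "x": 0.018, "y": 0, "z": -0.025, "wx": 0, "wy": 0, "wz": 0}, {"hand": 0.5, "x": 0.018, "y": 0, "z": -0.025, "wx": 0, "wy": 0, "wz": 0}, {"hand": 0.5, "x": 0.018, "y": 0, "z": -0.025, "wx": 0, "wy": 0, "wz": 0}, {"hand": 0.5, "x": 0.018, "y": 0, "z": -0.025, "wx": 0, "wy": 0, "wz": 0}, {"hand": 0.5, "x": 0.018, "y": 0, "z": -0.025, "wx": 0, "wy": 0, "wz": 0}, {"hand": 0.5, "x": 0.018, "y": 0, "z": -0.025, "wx": 0, "wy": 0, "wz": 0}, {"hand": 0.5, "x": 0.018, "y": 0, "z": -0.025, "wx": 0, "wy": 0, "wz": 0}, {"hand": 0.5, "x": 0.018, "y": 0, "z": -0.025, "wx": 0, "wy": 0, "wz": 0}, {"hand": 0.5, "x": 0.018, "y": 0, "z": -0.025, "wx": 0, "wy": 0, "wz": 0}, {"hand": 0.5, "x": 0.018, "y": 0, "z": -0.025, "wx": 0, "wy": 0, "wz": 0}, {"hand": 0.5, "x": 0.009, "y": 0, "z": -0.012, "wx": 0, "wy": 0, "wz": 0}]'

```text
time_s: 10.05
ee_pos: [0.6512, -0.1672, 0.1624]
eef_rot: [-1.521, 0.468, -0.466]
contact_force: [0.5, 0.2, -1.9]
width: 0.0532
```

Call:
carry_out --rows '[{"hand": 0.5, "x": 0, "y": 0.02, "z": 0, "wx": 0, "wy": 0, "wz": 0}, {"hand": 0.5, "x": 0, "y": 0.03, "z": 0, "wx": 0, "wy": 0, "wz": 0}, {"hand": 0.5, "x": 0, "y": 0.025, "z": 0, "wx": 0, "wy": 0, "wz": 0}, {"hand": 0.5, "x": 0, "y": 0, "z": 0, "wx": 0, "wy": 0, "wz": 0}, {"hand": 0.5, "x": 0, "y": 0, "z": 0, "wx": 0, "wy": 0, "wz": 0}]'

```text
time_s: 10.55
ee_pos: [0.6516, -0.1635, 0.088]
eef_rot: [-1.52, 0.467, -0.464]
contact_force: [-0.3, -0.2, -0.7]
width: 0.0533
```

```bash
python3 - <<'E'
from h import *
st(); plan([.6533+.0004,-.163-.0003,.05],-.596+np.pi/2)
for n in ("top","scene"):
    d=optics.read_camera(n);f=d["frame"][:,:,::-1]
    u,v=proj(d,[.6533,-.163,.05])[0].astype(int)
    cv2.imwrite(f"pics/p1_{n}.png",cv2.resize(f[max(0,v-40):v+40,u-40:u+40],None,fx=7,fy=7,interpolation=cv2.INTER_CUBIC))
E
```

```text
t 10.55 p [ 0.6516 -0.1635  0.088 ] F [-0.28 -0.21 -0.72] w 0.0533 q [-0.356  0.663 -0.024  0.886  0.     0.239]
tool y [-1.5e-03  7.0e-04 -1.0e+00] z yaw 0.9761
turn(tool) [ 0.0003  0.0013 -0.0016] shift before turn [0.0017 0.038  0.0013] after [0.0016 0.038  0.0013]
turn(tool) [-2.6000e-03 -3.1403e+00 -5.0000e-04] shift before turn [0.0017 0.038  0.0013] after [-0.0016  0.038  -0.0013]
```

View pics/p1_scene.png

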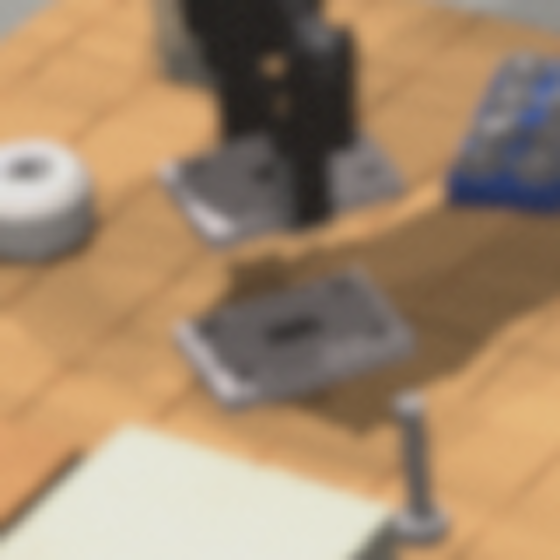

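View pics/p1_top.png

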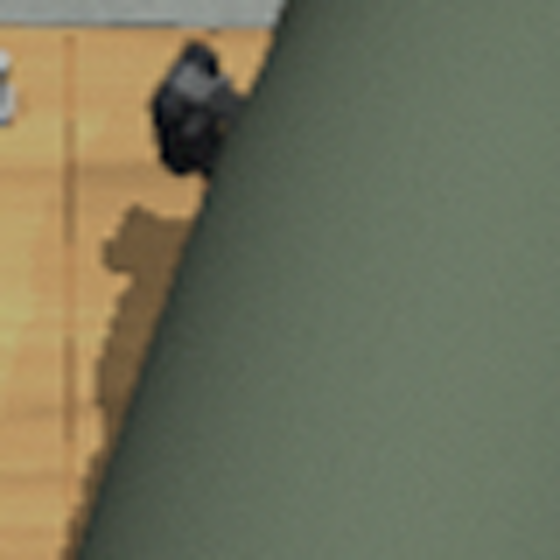

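Call:
carry_out --rows '[{"hand": 0.5, "x": 0.0017, "y": 0.015, "z": 0.0013, "wx": 0, "wy": 0.001, "wz": 0}, {"hand": 0.5, "x": 0, "y": 0.02, "z": 0, "wx": 0, "wy": 0, "wz": 0}, {"hand": 0.5, "x": 0, "y": 0.012, "z": 0, "wx": 0, "wy": 0, "wz": 0}, {"hand": 0.5, "x": 0, "y": 0, "z": 0, "wx": 0, "wy": 0, "wz": 0}, {"hand": 0.5, "x": 0, "y": 0, "z": 0, "wx": 0, "wy": 0, "wz": 0}]'

```text
time_s: 11.15
ee_pos: [0.6544, -0.1636, 0.0413]
eef_rot: [-1.52, 0.468, -0.467]
contact_force: [0.6, 0.1, -1.3]
width: 0.0532
```

```bash
python3 - <<'E'
from h import *
st(); plan([.6533+.0004,-.163-.0003,.03],-.596+np.pi/2)
s=telemetry.get_state()
d=optics.read_camera("scene");f=d["frame"][:,:,::-1]
u,v=proj(d,[.6533,-.163,.04])[0].astype(int)
K=10
x0,y0=u-30,v-30
c=cv2.resize(f[y0:v+30,x0:u+30],None,fx=K,fy=K,interpolation=cv2.INTER_CUBIC)
cc=c.copy()
def dr(p,z,col):
    q=((proj(d,rect(p,.08,.055,z))-[x0,y0]+.5)*K).astype(int);cv2.polylines(cc,[q],True,col,1)
dr([.6529,-.1637,-.598],.028,(0,255,0))
a=s["ee_pos"];dr([a[0]-.0004-.0004,a[1]+.0003-.0007,-.598],a[2]+.0045+.010,(0,0,255))
cv2.imwrite("pics/p2.png",cc)
E
```

```text
t 11.15 p [ 0.6544 -0.1636  0.0413] F [ 0.58  0.08 -1.31] w 0.0532 q [-0.354  0.715 -0.058  0.798  0.     0.242]
tool y [-2.e-04  1.e-04 -1.e+00] z yaw 0.9741
turn(tool) [ 0.     -0.0007 -0.0002] shift before turn [-0.0007  0.0113 -0.0002] after [-0.0007  0.0113 -0.0002]
turn(tool) [3.0000e-04 3.1409e+00 1.0000e-04] shift before turn [-0.0007  0.0113 -0.0002] after [0.0007 0.0113 0.0002]
```

View pics/p2.png

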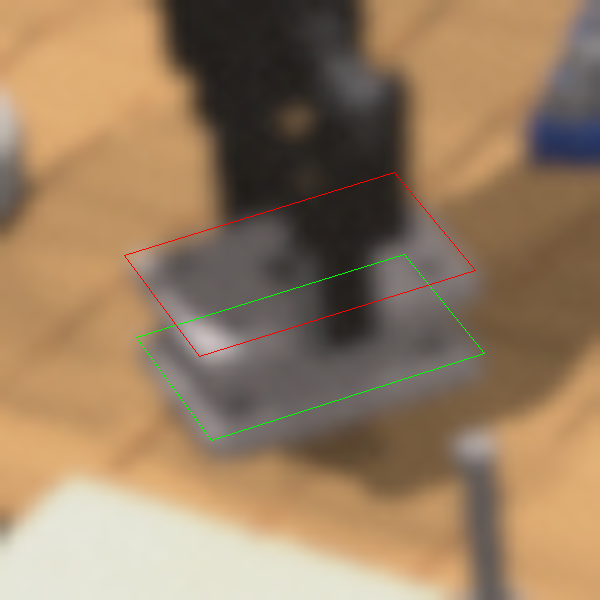

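Call:
carry_out --rows '[{"hand": 0.5, "x": -0.0006, "y": 0.006, "z": -0.0002, "wx": 0, "wy": 0, "wz": 0}, {"hand": 0.5, "x": 0, "y": 0.004, "z": 0, "wx": 0, "wy": 0, "wz": 0}, {"hand": 0.5, "x": 0, "y": 0.003, "z": 0, "wx": 0, "wy": 0, "wz": 0}, {"hand": 0.5, "x": 0, "y": 0.0015, "z": 0, "wx": 0, "wy": 0, "wz": 0}, {"hand": 0.5, "x": 0, "y": 0, "z": 0, "wx": 0, "wy": 0, "wz": 0}, {"hand": 0.5, "x": 0, "y": 0, "z": 0, "wx": 0, "wy": 0, "wz": 0}]'

```text
time_s: 11.8
ee_pos: [0.6538, -0.1634, 0.0268]
eef_rot: [-1.52, 0.467, -0.467]
contact_force: [0.0, -0.0, -0.4]
width: 0.0531
```

```bash
python3 - <<'E'
from h import *
st()
E
```

```text
t 11.8 p [ 0.6538 -0.1634  0.0268] F [ 0.03 -0.02 -0.43] w 0.0531 q [-0.354  0.73  -0.071  0.769  0.     0.242]
tool y [ 1.e-04 -0.e+00 -1.e+00] z yaw 0.974
```

Call:
carry_out --rows '[{"hand": 0.5, "x": 0, "y": 0.001, "z": 0, "wx": 0, "wy": 0, "wz": 0}, {"hand": 0.5, "x": 0, "y": 0.001, "z": 0, "wx": 0, "wy": 0, "wz": 0}, {"hand": 0.5, "x": 0, "y": 0, "z": 0, "wx": 0, "wy": 0, "wz": 0}]'

```text
time_s: 12.1
ee_pos: [0.6538, -0.1635, 0.0248]
eef_rot: [-1.52, 0.467, -0.468]
contact_force: [0.1, -0.3, -0.3]
width: 0.0534
```

Call:
carry_out --rows '[{"hand": 0.5, "x": 0, "y": 0.0007, "z": 0, "wx": 0, "wy": 0, "wz": 0}, {"hand": 0.5, "x": 0, "y": 0, "z": 0, "wx": 0, "wy": 0, "wz": 0}]'

```text
time_s: 12.3
ee_pos: [0.6538, -0.1635, 0.0246]
eef_rot: [-1.52, 0.467, -0.468]
contact_force: [-1.2, 0.3, 4.2]
width: 0.0532
```

Call:
carry_out --rows '[{"hand": 0.34, "x": 0, "y": 0, "z": 0, "wx": 0, "wy": 0, "wz": 0}, {"hand": 0.25, "x": 0, "y": 0, "z": 0, "wx": 0, "wy": 0, "wz": 0}, {"hand": 0.2, "x": 0, "y": 0, "z": 0, "wx": 0, "wy": 0, "wz": 0}, {"hand": 0.2, "x": 0, "y": 0, "z": 0, "wx": 0, "wy": 0, "wz": 0}, {"hand": 0.2, "x": 0, "y": -0.005, "z": 0, "wx": 0, "wy": 0, "wz": 0}, {"hand": 0.2, "x": 0, "y": -0.015, "z": 0, "wx": 0, "wy": 0, "wz": 0}, {"hand": 0.2, "x": 0, "y": -0.03, "z": 0, "wx": 0, "wy": 0, "wz": 0}, {"hand": 0.2, "x": 0, "y": -0.04, "z": 0, "wx": 0, "wy": 0, "wz": 0}, {"hand": 0.2, "x": 0, "y": -0.04, "z": 0, "wx": 0, "wy": 0, "wz": 0}, {"hand": 0.2, "x": 0, "y": -0.03, "z": 0, "wx": 0, "wy": 0, "wz": 0}, {"hand": 0.2, "x": 0, "y": 0, "z": 0, "wx": 0, "wy": 0, "wz": 0}]'

```text
time_s: 13.4
ee_pos: [0.657, -0.1646, 0.1915]
eef_rot: [-1.52, 0.459, -0.476]
contact_force: [1.3, -0.3, -0.3]
width: 0.0684
```

```bash
python3 - <<'E'
from h import *
bx=.6522-.135*np.cos(.168);by=.2081+.135*np.sin(.168);print("bar",bx,by)
st(); plan([bx,by,.18],-.168)
d=optics.read_camera("scene");f=d["frame"][:,:,::-1]
u,v=proj(d,[.6533,-.163,.04])[0].astype(int)
K=10
x0,y0=u-30,v-30
cv2.imwrite("pics/p3.png",cv2.resize(f[y0:v+30,x0:u+30],None,fx=K,fy=K,interpolation=cv2.INTER_CUBIC))
print(fitrect(d,[.6533,-.163,-.596],.08,.055,.038,white))
E
```

```text
bar 0.5191006433712124 0.2306734637351651
t 13.4 p [ 0.657  -0.1646  0.1915] F [ 1.28 -0.26 -0.26] w 0.0684 q [-0.354  0.582  0.109  1.087  0.     0.242]
tool y [ 0.0104 -0.0038 -0.9999] z yaw 0.9741
turn(tool) [-0.0085  1.1421  0.008 ] shift before turn [-0.3363  0.0086  0.2494] after [-0.3666  0.0115 -0.2021]
turn(tool) [ 0.009  -1.9995  0.0096] shift before turn [-0.3363  0.0086  0.2494] after [0.3666 0.0115 0.2021]
(array([ 0.6531868 , -0.16265085, -0.6104012 ]), np.float64(-71.67886352539062))
```

View pics/p3.png

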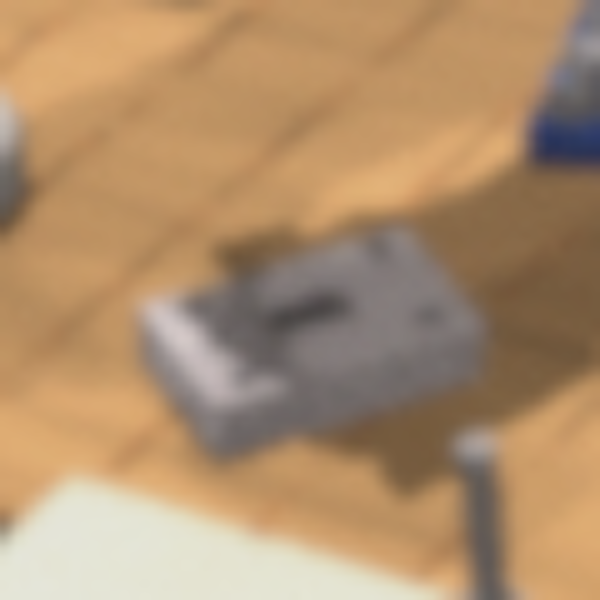

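Call:
carry_out --rows '[{"hand": 0.6, "x": 0, "y": 0, "z": 0, "wx": 0, "wy": 0.127, "wz": 0}, {"hand": 0.6, "x": 0, "y": 0, "z": 0, "wx": 0, "wy": 0.127, "wz": 0}, {"hand": 0.6, "x": 0, "y": 0, "z": 0, "wx": 0, "wy": 0.127, "wz": 0}, {"hand": 0.6, "x": 0, "y": 0, "z": 0, "wx": 0, "wy": 0.127, "wz": 0}, {"hand": 0.6, "x": 0, "y": 0, "z": 0, "wx": 0, "wy": 0.127, "wz": 0}, {"hand": 0.6, "x": 0, "y": 0, "z": 0, "wx": 0, "wy": 0.127, "wz": 0}, {"hand": 0.6, "x": 0, "y": 0, "z": 0, "wx": 0, "wy": 0.127, "wz": 0}, {"hand": 0.6, "x": 0, "y": 0, "z": 0, "wx": 0, "wy": 0.127, "wz": 0}, {"hand": 0.6, "x": 0, "y": 0, "z": 0, "wx": 0, "wy": 0.126, "wz": 0}]'

```text
time_s: 14.35
ee_pos: [0.6528, -0.1631, 0.1829]
eef_rot: [-1.123, 1.338, -1.334]
contact_force: [-0.3, -0.7, 0.2]
width: 0.0341
```

Call:
carry_out --rows '[{"hand": 0.6, "x": -0.015, "y": 0, "z": -0.008, "wx": 0, "wy": 0, "wz": 0}, {"hand": 0.6, "x": -0.033, "y": 0, "z": -0.018, "wx": 0, "wy": 0, "wz": 0}, {"hand": 0.6, "x": -0.033, "y": 0, "z": -0.018, "wx": 0, "wy": 0, "wz": 0}, {"hand": 0.6, "x": -0.033, "y": 0, "z": -0.018, "wx": 0, "wy": 0, "wz": 0}, {"hand": 0.6, "x": -0.033, "y": 0, "z": -0.018, "wx": 0, "wy": 0, "wz": 0}, {"hand": 0.6, "x": -0.033, "y": 0, "z": -0.018, "wx": 0, "wy": 0, "wz": 0}, {"hand": 0.6, "x": -0.033, "y": 0, "z": -0.018, "wx": 0, "wy": 0, "wz": 0}, {"hand": 0.6, "x": -0.033, "y": 0, "z": -0.018, "wx": 0, "wy": 0, "wz": 0}, {"hand": 0.6, "x": -0.033, "y": 0, "z": -0.018, "wx": 0, "wy": 0, "wz": 0}, {"hand": 0.6, "x": -0.033, "y": 0, "z": -0.018, "wx": 0, "wy": 0, "wz": 0}, {"hand": 0.6, "x": -0.033, "y": 0, "z": -0.018, "wx": 0, "wy": 0, "wz": 0}, {"hand": 0.6, "x": -0.02, "y": 0, "z": -0.012, "wx": 0, "wy": 0, "wz": 0}]'

```text
time_s: 15.55
ee_pos: [0.5148, 0.2327, 0.1836]
eef_rot: [-1.129, 1.329, -1.327]
contact_force: [0.7, -1.0, -0.5]
width: 0.0343
```

Call:
carry_out --rows '[{"hand": 0.6, "x": 0, "y": 0, "z": 0, "wx": 0, "wy": 0, "wz": 0}, {"hand": 0.6, "x": 0, "y": 0, "z": 0, "wx": 0, "wy": 0, "wz": 0}]'

```text
time_s: 15.75
ee_pos: [0.5163, 0.2305, 0.1837]
eef_rot: [-1.128, 1.33, -1.329]
contact_force: [-0.5, 0.4, 0.6]
width: 0.0343
```

```bash
python3 - <<'E'
from h import *
st(); plan([.5191,.2307,.12],-.168)
for n in("top","scene"):
    d=optics.read_camera(n);f=d["frame"][:,:,::-1]
    cv2.imwrite(f"pics/b1_{n}.png",f)
    if n=="top":
        print(fitrect(d,[.6533,-.163,-.596],.08,.055,.038,white))
        cv2.imwrite("pics/b1_pad.png",cv2.resize(f[160:230,345:415],None,fx=7,fy=7,interpolation=cv2.INTER_CUBIC))
    else:
        print(fitrect(d,[.6533,-.163,-.596],.08,.055,.038,white))
E
```

```text
t 15.75 p [0.5163 0.2305 0.1837] F [-0.45  0.36  0.63] w 0.0343 q [ 0.289  0.39  -0.225  0.957 -0.     2.025]
tool y [-9.e-04 -6.e-04 -1.e+00] z yaw -0.1644
turn(tool) [0.0008 0.0036 0.0007] shift before turn [-0.0007  0.0637  0.0028] after [-0.0007  0.0637  0.0027]
turn(tool) [ 1.100e-03 -3.138e+00 -1.300e-03] shift before turn [-0.0007  0.0637  0.0028] after [ 0.0007  0.0637 -0.0027]
(array([ 0.65328891, -0.16114556, -0.58974176]), np.float64(-214.96087646484375))
(array([ 0.65245996, -0.16265186, -0.60240358]), np.float64(-156.62022399902344))
```

View pics/b1_top.png

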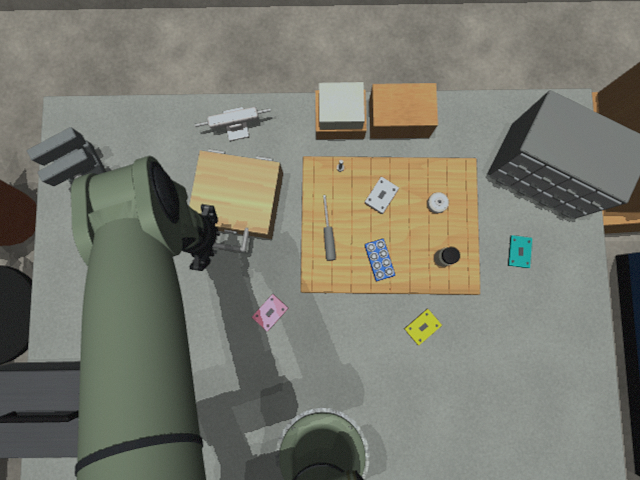

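View pics/b1_scene.png

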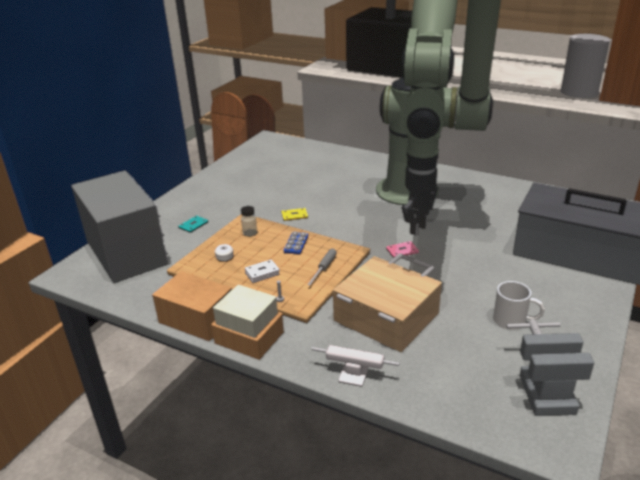

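View pics/b1_pad.png

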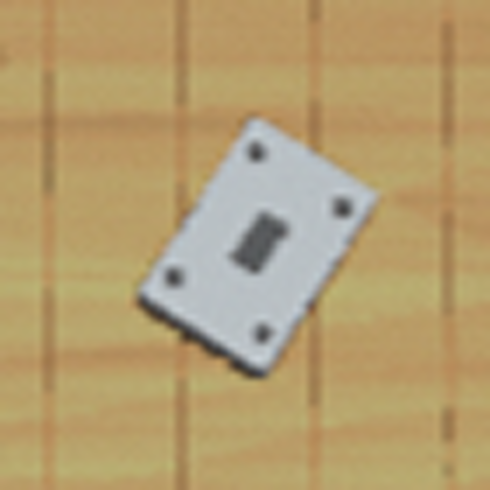

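Call:
carry_out --rows '[{"hand": 0.6, "x": -0.0007, "y": 0.015, "z": 0.0014, "wx": 0, "wy": 0.0036, "wz": 0}, {"hand": 0.6, "x": 0, "y": 0.025, "z": 0.0014, "wx": 0, "wy": 0, "wz": 0}, {"hand": 0.6, "x": 0, "y": 0.015, "z": 0, "wx": 0, "wy": 0, "wz": 0}, {"hand": 0.6, "x": 0, "y": 0.005, "z": 0, "wx": 0, "wy": 0, "wz": 0}, {"hand": 0.6, "x": 0, "y": 0, "z": 0, "wx": 0, "wy": 0, "wz": 0}]'

```text
time_s: 16.35
ee_pos: [0.5202, 0.2291, 0.1234]
eef_rot: [-1.124, 1.336, -1.335]
contact_force: [-0.5, -0.3, 0.0]
width: 0.0341
```

```bash
python3 - <<'E'
from h import *
st(); plan([.5191,.2307,.075],-.168)
for n in("top","scene"):
    d=optics.read_camera(n);f=d["frame"][:,:,::-1]
    u,v=proj(d,[.5191,.2307,.1])[0].astype(int)
    cv2.imwrite(f"pics/b2_{n}.png",cv2.resize(f[v-40:v+40,u-40:u+40],None,fx=7,fy=7,interpolation=cv2.INTER_CUBIC))
E
```

```text
t 16.35 p [0.5202 0.2291 0.1234] F [-0.51 -0.26  0.02] w 0.0341 q [ 0.285  0.453 -0.295  0.824 -0.     2.029]
tool y [-1.7e-03 -5.0e-04 -1.0e+00] z yaw -0.1727
turn(tool) [ 0.0015 -0.0047  0.0008] shift before turn [-0.0015  0.0484 -0.0012] after [-0.0014  0.0484 -0.0013]
turn(tool) [-1.3000e-03  3.1368e+00  2.4000e-03] shift before turn [-0.0015  0.0484 -0.0012] after [0.0014 0.0484 0.0013]
```

View pics/b2_top.png

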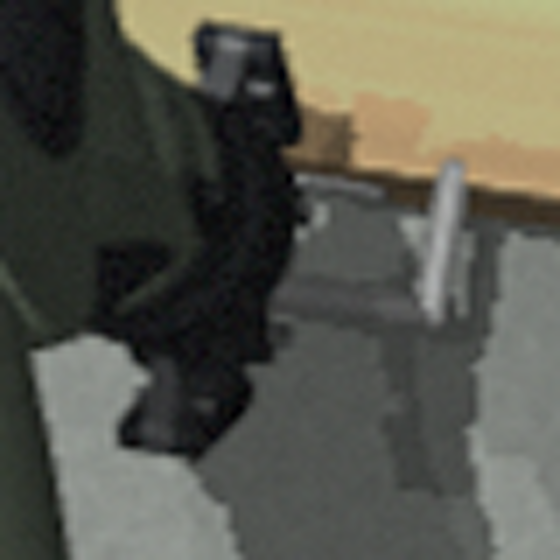

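View pics/b2_scene.png

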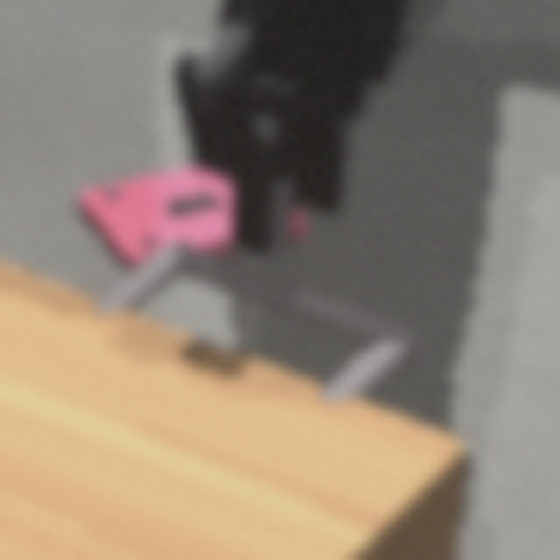

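Call:
carry_out --rows '[{"hand": 0.6, "x": -0.001, "y": 0.015, "z": -0.0006, "wx": 0, "wy": -0.004, "wz": 0}, {"hand": 0.6, "x": 0, "y": 0.015, "z": -0.0006, "wx": 0, "wy": 0, "wz": 0}, {"hand": 0.6, "x": 0, "y": 0.01, "z": 0, "wx": 0, "wy": 0, "wz": 0}, {"hand": 0.6, "x": 0, "y": 0.006, "z": 0, "wx": 0, "wy": 0, "wz": 0}, {"hand": 0.6, "x": 0, "y": 0, "z": 0, "wx": 0, "wy": 0, "wz": 0}, {"hand": 0.6, "x": 0, "y": 0, "z": 0, "wx": 0, "wy": 0, "wz": 0}]'

```text
time_s: 17.05
ee_pos: [0.5199, 0.2314, 0.0786]
eef_rot: [-1.125, 1.331, -1.332]
contact_force: [0.0, -0.1, 0.0]
width: 0.0344
```

```bash
python3 - <<'E'
from h import *
st(); plan([.5191,.2307,.075],-.168)
for n in("scene",):
    d=optics.read_camera(n);f=d["frame"][:,:,::-1]
    u,v=proj(d,[.5191,.2307,.1])[0].astype(int)
    cv2.imwrite(f"pics/b3_{n}.png",cv2.resize(f[v-40:v+40,u-40:u+40],None,fx=7,fy=7,interpolation=cv2.INTER_CUBIC))
E
```

```text
t 17.05 p [0.5199 0.2314 0.0786] F [ 0.03 -0.06  0.  ] w 0.0344 q [ 0.289  0.504 -0.344  0.722  0.     2.027]
tool y [ 7.e-04  2.e-04 -1.e+00] z yaw -0.1676
turn(tool) [-0.0006  0.0004 -0.0003] shift before turn [ 0.0008  0.0036 -0.0006] after [ 0.0008  0.0036 -0.0006]
turn(tool) [-5.0000e-04 -3.1412e+00  1.0000e-03] shift before turn [ 0.0008  0.0036 -0.0006] after [-0.0008  0.0036  0.0006]
```

View pics/b3_scene.png

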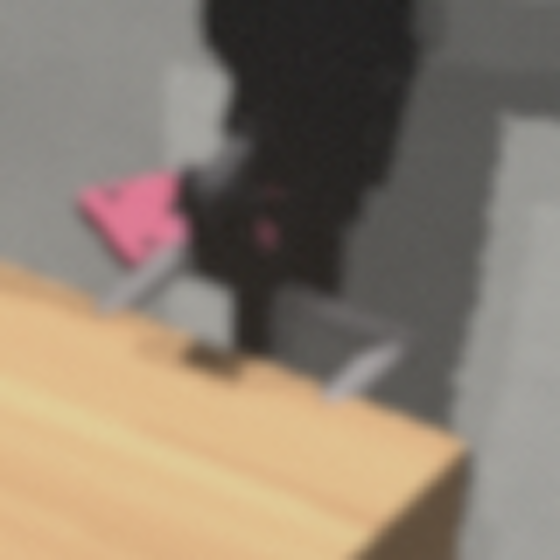

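Call:
carry_out --grip_force 40 --rows '[{"hand": 0.7, "x": 0.0005, "y": 0.0035, "z": -0.0006, "wx": 0, "wy": 0, "wz": 0}, {"hand": 0.8, "x": 0, "y": 0, "z": 0, "wx": 0, "wy": 0, "wz": 0}, {"hand": 0.9, "x": 0, "y": 0, "z": 0, "wx": 0, "wy": 0, "wz": 0}, {"hand": 1, "x": 0, "y": 0, "z": 0, "wx": 0, "wy": 0, "wz": 0}, {"hand": 1, "x": 0, "y": 0, "z": 0, "wx": 0, "wy": 0, "wz": 0}]'

```text
time_s: 17.6
ee_pos: [0.5184, 0.2309, 0.0746]
eef_rot: [-1.126, 1.332, -1.331]
contact_force: [-2.1, 0.7, 1.1]
width: 0.0108
```

```bash
python3 - <<'E'
from h import *
st()
E
```

```text
t 17.6 p [0.5184 0.2309 0.0746] F [-2.06  0.69  1.14] w 0.0108 q [ 0.289  0.508 -0.351  0.713  0.     2.027]
tool y [-6.e-04 -0.e+00 -1.e+00] z yaw -0.1675
```

```bash
python3 - <<'E'
import numpy as np
th=np.radians([0,1,3,6,9,12,15,18,21,24,27,30,33,36,39,42,45,47.5,49.3,50])
x=-225*np.cos(th)+4*np.sin(th);z=225*np.sin(th)+4*np.cos(th)
for i in range(1,len(th)):print(np.degrees(th[i]).round(1),"z",np.round(x[i]-x[i-1],1),"y",-np.round(z[i]-z[i-1],1))
E
```

```text
1.0 z 0.1 y -3.9
3.0 z 0.4 y -7.8
6.0 z 1.1 y -11.7
9.0 z 1.7 y -11.7
12.0 z 2.4 y -11.5
15.0 z 3.0 y -11.4
18.0 z 3.5 y -11.2
21.0 z 4.1 y -11.0
24.0 z 4.7 y -10.8
27.0 z 5.3 y -10.5
30.0 z 5.8 y -10.3
33.0 z 6.3 y -9.9
36.0 z 6.8 y -9.6
39.0 z 7.3 y -9.2
42.0 z 7.8 y -8.8
45.0 z 8.3 y -8.4
47.5 z 7.2 y -6.7
49.3 z 5.4 y -4.6
50.0 z 2.1 y -1.7
```

Call:
carry_out --grip_force 50 --rows '[{"hand": 1, "x": 0, "y": -0.0039, "z": 0.0001, "wx": 0, "wy": 0, "wz": 0}, {"hand": 1, "x": 0, "y": -0.0078, "z": 0.0004, "wx": 0, "wy": 0, "wz": 0}, {"hand": 1, "x": 0, "y": -0.0117, "z": 0.0011, "wx": 0, "wy": 0, "wz": 0}, {"hand": 1, "x": 0, "y": 0, "z": 0, "wx": 0, "wy": 0, "wz": 0}]'

```text
time_s: 18.0
ee_pos: [0.52, 0.2306, 0.0994]
eef_rot: [-1.126, 1.332, -1.331]
contact_force: [-3.1, 0.4, -3.2]
width: 0.0101
```

```bash
python3 - <<'E'
from h import *
st()
d=optics.read_camera("scene");f=d["frame"][:,:,::-1]
u,v=proj(d,[.5191,.2307,.1])[0].astype(int)
cv2.imwrite(f"pics/l1.png",cv2.resize(f[v-50:v+70,u-60:u+60],None,fx=5,fy=5,interpolation=cv2.INTER_CUBIC))
E
```

```text
t 18.0 p [0.52   0.2306 0.0994] F [-3.07  0.37 -3.21] w 0.0101 q [ 0.288  0.48  -0.322  0.769  0.     2.026]
tool y [-4.e-04  0.e+00 -1.e+00] z yaw -0.1675
```

View pics/l1.png

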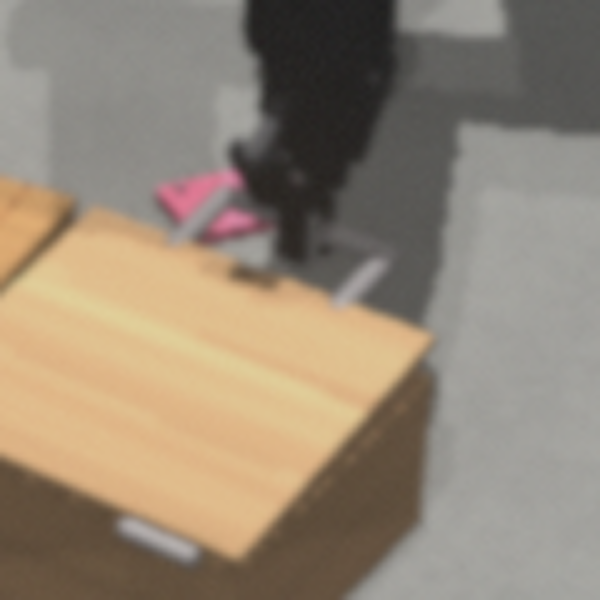

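Call:
carry_out --rows '[{"hand": 1, "x": 0, "y": -0.0117, "z": 0.0017, "wx": 0, "wy": 0, "wz": 0}, {"hand": 1, "x": 0, "y": -0.0115, "z": 0.0024, "wx": 0, "wy": 0, "wz": 0}, {"hand": 1, "x": 0, "y": -0.0114, "z": 0.003, "wx": 0, "wy": 0, "wz": 0}, {"hand": 1, "x": 0, "y": -0.0112, "z": 0.0035, "wx": 0, "wy": 0, "wz": 0}, {"hand": 1, "x": 0, "y": -0.011, "z": 0.0041, "wx": 0, "wy": 0, "wz": 0}, {"hand": 1, "x": 0, "y": -0.0108, "z": 0.0047, "wx": 0, "wy": 0, "wz": 0}, {"hand": 1, "x": 0, "y": -0.0105, "z": 0.0053, "wx": 0, "wy": 0, "wz": 0}, {"hand": 1, "x": 0, "y": 0, "z": 0, "wx": 0, "wy": 0, "wz": 0}, {"hand": 1, "x": 0, "y": 0, "z": 0, "wx": 0, "wy": 0, "wz": 0}]'

```text
time_s: 18.95
ee_pos: [0.5433, 0.2266, 0.1773]
eef_rot: [-1.127, 1.333, -1.33]
contact_force: [-7.9, 1.6, 2.5]
width: 0.0103
```

```bash
cat >>h.py <<'E'
def ang():
    s=telemetry.get_state();p=s["ee_pos"]-np.array([.5184,.2309,.0746]);e=np.array([np.cos(.1675),-np.sin(.1675),0])
    X=-.225+p@e;Z=.004+p[2]
    print("bar rel hinge",X.round(4),Z.round(4),"r",np.hypot(X,Z).round(4),"deg",np.degrees(np.arctan2(Z,-X)-np.arctan2(.004,.225)).round(2))
E
python3 - <<'E'
from h import *
st();ang()
E
```

```text
t 18.95 p [0.5433 0.2266 0.1773] F [-7.91  1.61  2.51] w 0.0103 q [ 2.690e-01  4.380e-01 -1.680e-01  9.670e-01  1.000e-03  2.007e+00]
tool y [-2.4e-03  6.0e-04 -1.0e+00] z yaw -0.1673
bar rel hinge -0.1998 0.1067 r 0.2265 deg 27.09
```

Call:
carry_out --rows '[{"hand": 1, "x": 0, "y": -0.0103, "z": 0.0045, "wx": 0, "wy": 0, "wz": 0}, {"hand": 1, "x": 0, "y": -0.0099, "z": 0.006, "wx": 0, "wy": 0, "wz": 0}, {"hand": 1, "x": 0, "y": -0.0096, "z": 0.0068, "wx": 0, "wy": 0, "wz": 0}, {"hand": 1, "x": 0, "y": -0.0092, "z": 0.0073, "wx": 0, "wy": 0, "wz": 0}, {"hand": 1, "x": 0, "y": -0.0088, "z": 0.0078, "wx": 0, "wy": 0, "wz": 0}, {"hand": 1, "x": 0, "y": 0, "z": 0, "wx": 0, "wy": 0, "wz": 0}, {"hand": 1, "x": 0, "y": 0, "z": 0, "wx": 0, "wy": 0, "wz": 0}]'

```text
time_s: 19.65
ee_pos: [0.5758, 0.2211, 0.2261]
eef_rot: [-1.126, 1.333, -1.331]
contact_force: [-10.6, 0.7, 4.3]
width: 0.0101
```

```bash
python3 - <<'E'
from h import *
st();ang()
for n in("top","scene"):
    d=optics.read_camera(n);f=d["frame"][:,:,::-1]
    u,v=proj(d,[.6,.2,.15])[0].astype(int)
    cv2.imwrite(f"pics/l2_{n}.png",cv2.resize(f[v-60:v+60,u-60:u+60],None,fx=5,fy=5,interpolation=cv2.INTER_CUBIC))
E
```

```text
t 19.65 p [0.5758 0.2211 0.2261] F [-10.61   0.66   4.34] w 0.0101 q [ 2.470e-01  4.550e-01 -1.200e-02  1.105e+00  1.000e-03  1.985e+00]
tool y [-1.2e-03  7.0e-04 -1.0e+00] z yaw -0.1675
bar rel hinge -0.1668 0.1555 r 0.228 deg 41.97
```

View pics/l2_scene.png

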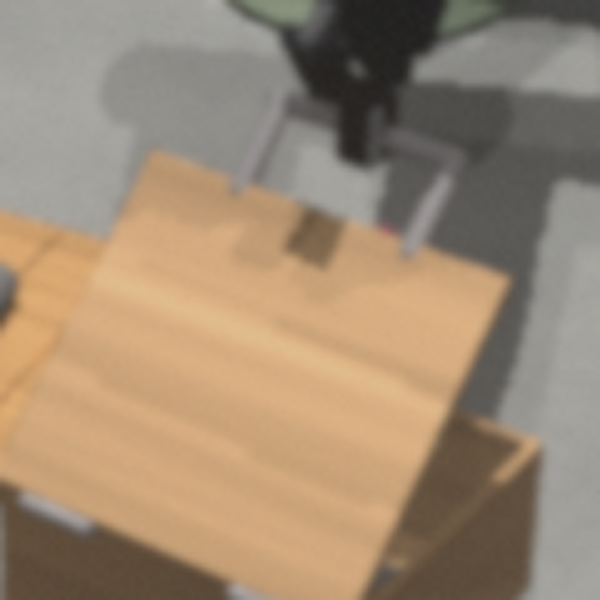

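View pics/l2_top.png

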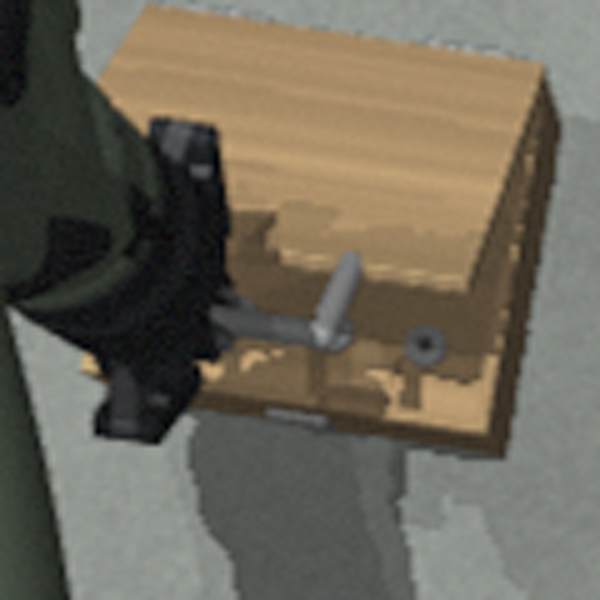

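Call:
carry_out --rows '[{"hand": 1, "x": 0, "y": -0.005, "z": 0.0025, "wx": 0, "wy": 0, "wz": 0}, {"hand": 1, "x": 0, "y": -0.005, "z": 0.005, "wx": 0, "wy": 0, "wz": 0}, {"hand": 1, "x": 0, "y": -0.004, "z": 0.004, "wx": 0, "wy": 0, "wz": 0}, {"hand": 1, "x": 0, "y": 0, "z": 0, "wx": 0, "wy": 0, "wz": 0}, {"hand": 1, "x": 0, "y": 0, "z": 0, "wx": 0, "wy": 0, "wz": 0}]'

```text
time_s: 20.25
ee_pos: [0.5882, 0.219, 0.2394]
eef_rot: [-1.125, 1.332, -1.332]
contact_force: [-5.7, 0.5, 0.8]
width: 0.0098
```

```bash
python3 - <<'E'
from h import *
st();ang()
d=optics.read_camera("scene");f=d["frame"][:,:,::-1]
u,v=proj(d,[.6,.2,.15])[0].astype(int);print(u-60,v-60)
cv2.imwrite(f"pics/l3.png",cv2.resize(f[v-60:v+60,u-60:u+60],None,fx=5,fy=5,interpolation=cv2.INTER_CUBIC))
E
```

```text
t 20.25 p [0.5882 0.219  0.2394] F [-5.66  0.49  0.83] w 0.0098 q [0.239 0.468 0.043 1.145 0.    1.977]
tool y [ 3.e-04  3.e-04 -1.e+00] z yaw -0.1678
bar rel hinge -0.1542 0.1688 r 0.2286 deg 46.57
333 196
```

View pics/l3.png

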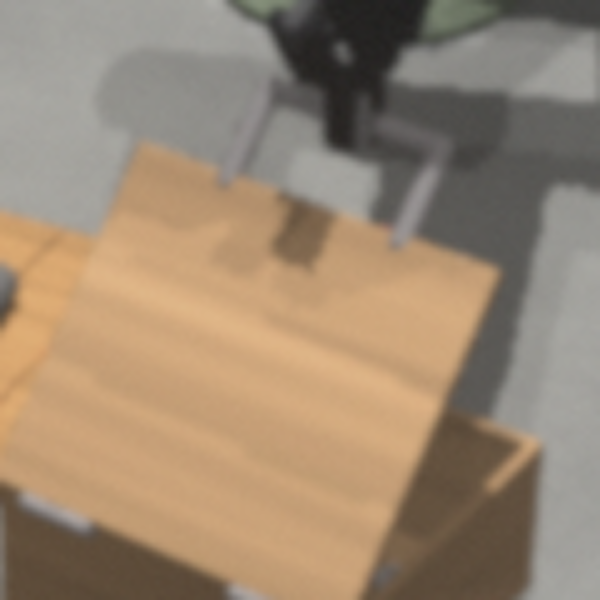

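```bash
cat >>h.py <<'E'
from scipy.optimize import minimize_scalar
def lidang(d,c,save=None):
    # c: lid centre x,y,yaw (shut). contrast across the free edge of lid top face as function of angle
    e=np.array([np.cos(c[2]),np.sin(c[2]),0]);n=np.array([-e[1],e[0],0]);k=np.array([0,0,1.])
    H=np.array([c[0],c[1],.09])+.09*e
    I=cv2.GaussianBlur((d["frame"][:,:,0].astype(np.float32)-d["frame"][:,:,2]),(0,0),.6)
    def P(th,x,y): # x dist from hinge to free edge, on top face
        th=np.radians(th);u=-e*np.cos(th)+k*np.sin(th);m=e*np.sin(th)+k*np.cos(th)
        return H+np.outer(x,u)+np.outer(y,n)+.008*m
    def smp(th,o):
        y=np.r_[np.linspace(-.092,-.06,20),np.linspace(.06,.092,20)]
        uv=proj(d,P(th,np.full(40,.18+o),y)).astype(np.float32)
        return cv2.remap(I,uv[:,:1],uv[:,1:],cv2.INTER_LINEAR).mean()
    T=np.arange(35,62,.1);f=[sum(smp(t,-o)-smp(t,o) for o in(.003,.006,.009)) for t in T]
    return T[int(np.argmax(f))],max(f),P
def lidrep(tag):
    for n,c in(("scene",(.65243,.20815,-.1675)),("top",(.65192,.20815,-.1685))):
        d=optics.read_camera(n);t,s,P=lidang(d,c);print(n,"lid angle",round(t,1),"score",round(s,1))
        u,v=proj(d,[.6,.2,.15])[0].astype(int);f=d["frame"][v-60:v+60,u-60:u+60,::-1]
        g=cv2.resize(f,None,fx=5,fy=5,interpolation=cv2.INTER_CUBIC)
        q=((proj(d,P(t,np.array([0,.18,.18,0]),np.array([-.1,-.1,.1,.1])))-[u-60,v-60]+.5)*5).astype(int)
        cv2.polylines(g,[q],True,(0,0,255),1);cv2.imwrite(f"pics/{tag}_{n}.png",g)
E
python3 - <<'E'
from h import *
lidrep("la")
E
```

```text
scene lid angle 48.1 score 177.7
top lid angle 43.8 score 39.0
```

View pics/la_scene.png

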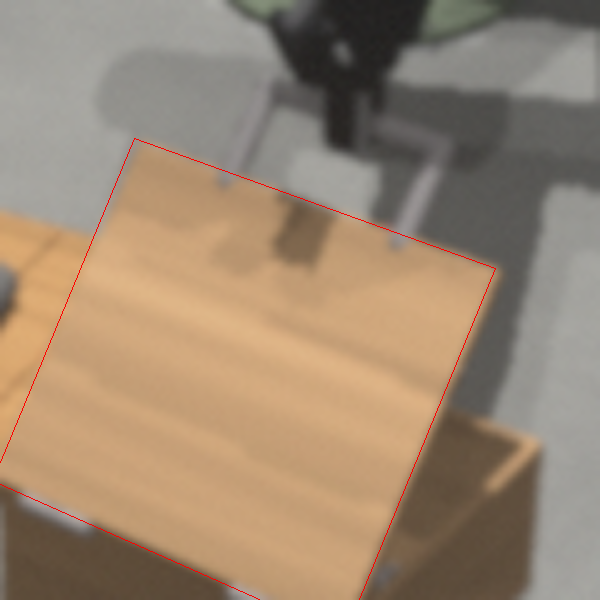

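View pics/la_top.png

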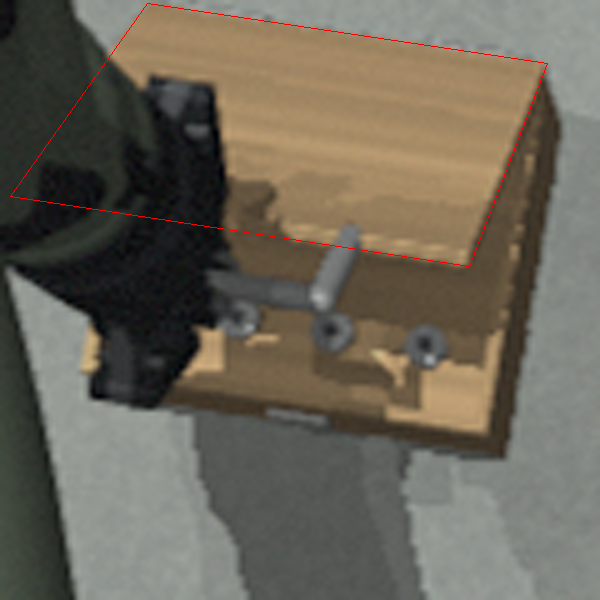

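```bash
cat >>h.py <<'E'
def topang(tag):
    d=optics.read_camera("top");out=[]
    for c in((.65192,.20815,-.1685),):
        e=np.array([np.cos(c[2]),np.sin(c[2]),0]);n=np.array([-e[1],e[0],0]);k=np.array([0,0,1.])
        H=np.array([c[0],c[1],.09])+.09*e
        I=cv2.GaussianBlur((d["frame"][:,:,0].astype(np.float32)),(0,0),.5)
        def P(th,x,y,m):
            th=np.radians(th);u=-e*np.cos(th)+k*np.sin(th);mm=e*np.sin(th)+k*np.cos(th)
            return H+np.outer(x,u)+np.outer(y,n)+m*mm
        def smp(th,o):
            y=np.linspace(-.095,-.062,30)
            a=P(th,np.full(30,.18),y,0)+e*o
            uv=proj(d,a).astype(np.float32);return cv2.remap(I,uv[:,:1],uv[:,1:],cv2.INTER_LINEAR).mean()
        T=np.arange(38,60,.1);f=[sum(smp(t,o)-smp(t,-o) for o in(.0015,.003)) for t in T]
        t=T[int(np.argmax(f))];print("top underside-edge angle",t,max(f))
        u,v=proj(d,[.6,.2,.15])[0].astype(int);g=cv2.resize(d["frame"][v-30:v+30,u-20:u+40,::-1],None,fx=10,fy=10,interpolation=cv2.INTER_CUBIC)
        for (x,m,y0,y1,col) in((.18,0,-.1,.1,(0,0,255)),(.18,.008,-.1,.1,(0,255,0)),(.225,.004,-.048,.048,(255,0,0)),(.18,.0,-.1,.1,(0,0,255))):
            q=((proj(d,P(t,np.array([x,x]),np.array([y0,y1]),m))-[u-20,v-30]+.5)*10).astype(int);cv2.line(g,tuple(map(int,q[0])),tuple(map(int,q[1])),col,1)
        cv2.imwrite(f"pics/{tag}.png",g)
E
python3 - <<'E'
from h import *
topang("ta")
E
```

```text
top underside-edge angle 46.30000000000012 117.34463
```

View pics/ta.png

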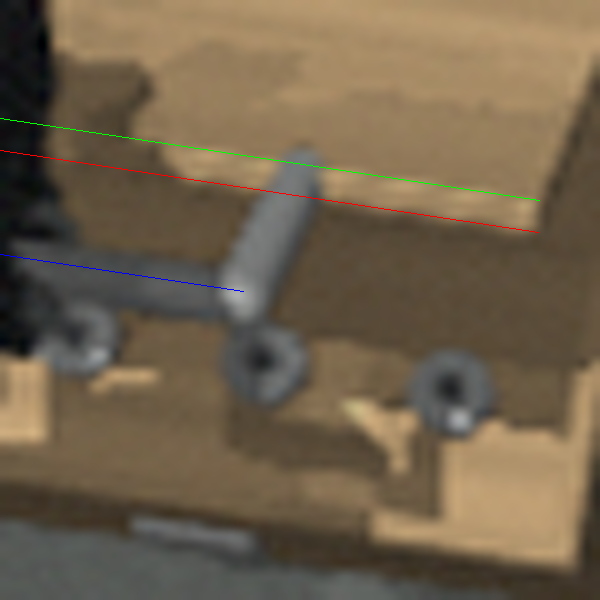

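Call:
carry_out --rows '[{"hand": 1, "x": 0, "y": -0.005, "z": 0.005, "wx": 0, "wy": 0, "wz": 0}, {"hand": 1, "x": 0, "y": -0.004, "z": 0.004, "wx": 0, "wy": 0, "wz": 0}, {"hand": 1, "x": 0, "y": -0.0015, "z": 0.002, "wx": 0, "wy": 0, "wz": 0}, {"hand": 1, "x": 0, "y": 0, "z": 0, "wx": 0, "wy": 0, "wz": 0}, {"hand": 1, "x": 0, "y": 0, "z": 0, "wx": 0, "wy": 0, "wz": 0}, {"hand": 1, "x": 0, "y": 0, "z": 0, "wx": 0, "wy": 0, "wz": 0}]'

```text
time_s: 21.05
ee_pos: [0.5988, 0.2172, 0.2492]
eef_rot: [-1.125, 1.332, -1.332]
contact_force: [-6.3, 0.3, 0.7]
width: 0.0101
```

```bash
python3 - <<'E'
from h import *
st();ang();topang("tb")
E
```

```text
t 21.05 p [0.5988 0.2172 0.2492] F [-6.31  0.32  0.7 ] w 0.0101 q [0.232 0.482 0.09  1.179 0.    1.971]
tool y [-1.e-04  1.e-04 -1.e+00] z yaw -0.1677
bar rel hinge -0.1435 0.1786 r 0.2291 deg 50.2
top underside-edge angle 49.90000000000017 116.74975
```

View pics/tb.png

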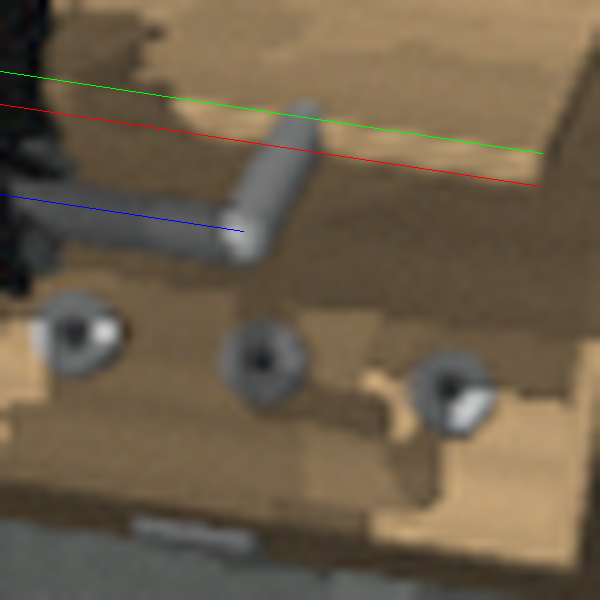

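Call:
carry_out --rows '[{"hand": 1, "x": 0, "y": -0.0008, "z": 0.0008, "wx": 0, "wy": 0, "wz": 0}, {"hand": 1, "x": 0, "y": 0, "z": 0, "wx": 0, "wy": 0, "wz": 0}, {"hand": 1, "x": 0, "y": 0, "z": 0, "wx": 0, "wy": 0, "wz": 0}, {"hand": 1, "x": 0, "y": 0, "z": 0, "wx": 0, "wy": 0, "wz": 0}, {"hand": 1, "x": 0, "y": 0, "z": 0, "wx": 0, "wy": 0, "wz": 0}, {"hand": 1, "x": 0, "y": 0, "z": 0, "wx": 0, "wy": 0, "wz": 0}, {"hand": 1, "x": 0, "y": 0, "z": 0, "wx": 0, "wy": 0, "wz": 0}, {"hand": 1, "x": 0, "y": 0, "z": 0, "wx": 0, "wy": 0, "wz": 0}, {"hand": 1, "x": 0, "y": 0, "z": 0, "wx": 0, "wy": 0, "wz": 0}, {"hand": 1, "x": 0, "y": 0, "z": 0, "wx": 0, "wy": 0, "wz": 0}]'

```text
time_s: 22.1
ee_pos: [0.5995, 0.2171, 0.2498]
eef_rot: [-1.125, 1.332, -1.331]
contact_force: [-6.0, 0.5, 0.9]
width: 0.0096
```

```bash
python3 - <<'E'
from h import *
st();ang();topang("tc")
d=optics.read_camera("top");print(fitrect(d,[.6533,-.163,-.596],.08,.055,.038,white));cv2.imwrite("pics/end_top.png",d["frame"][:,:,::-1])
d=optics.read_camera("scene");cv2.imwrite("pics/end_scene.png",d["frame"][:,:,::-1])
E
```

```text
t 22.1 p [0.5995 0.2171 0.2498] F [-5.98  0.53  0.86] w 0.0096 q [0.232 0.483 0.093 1.182 0.    1.97 ]
tool y [-3.e-04  0.e+00 -1.e+00] z yaw -0.1677
bar rel hinge -0.1427 0.1792 r 0.2291 deg 50.45
top underside-edge angle 50.10000000000017 114.84995
(array([ 0.65331905, -0.16117133, -0.59082079]), np.float64(-225.04798889160156))
```

View pics/end_top.png

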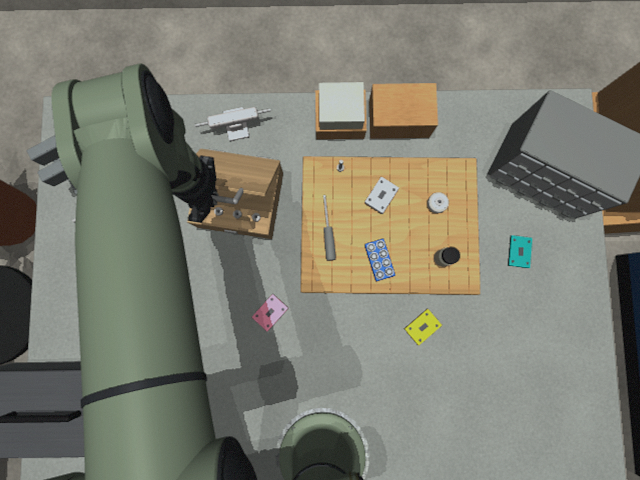

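View pics/end_scene.png

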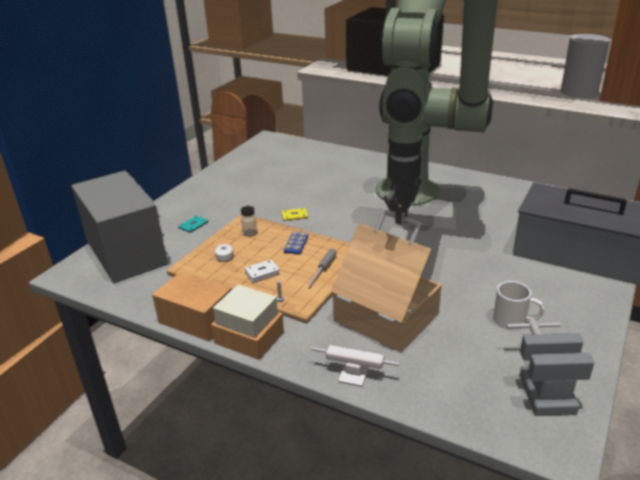

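The pictures show the stack in place on the board (top view 381,195), the lid open and held, and the other items where they were. I'm handing it in.

```bash
python3 -c "
from rig import bot;print(bot.sign_off())"
```

```text
the job is handed in; nothing more can be done
None
```

I moved the pad from the lid onto its twin on the board and let go of it. I then lifted the lid by its bar, and the gripper was still holding it at about 50° when I handed in at about 22 s.

- **Pad stack:** The two cameras put the top pad 0.6 to 1.3 mm from its twin's measured position, with the yaw within about 0.3°. That is inside the 2 mm calibration error. The pads look flat and flush.
- **Lid angle:** The readings disagree slightly. The top camera gives 50.1°, the full tool position 50.4°, and the tool's horizontal position alone about 49.6°. A first fit using the scene camera read 48.1° when the others said about 46°. I dropped it because that camera looks nearly along the lid's motion.
- **Hold:** After the last nudge the lid was held for a second of waiting rows, and the tool and camera readings just after agreed on about 50°. The bar seems to have slid about 4 mm along the finger pads on the way up. It stayed gripped, with about 6 N at the wrist.
- **Everything else:** The other items look unmoved, except that the arm hides the mug in the last top view. The scene camera shows it in its place.

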